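Sort stripped bicycle parts into their sample trays

TASK

Sort the five loose bicycle parts on the bench into the three wooden trays: each tray has a sample of its kind glued on its ledge, so both pedals go in the tray with the pedal, both hubs in the one with the hub, and the short tube (bottom bracket shell) in the one with the shell. Set each part down fully inside its tray, on the tray floor, the same way up as it is now: pedals flat, hubs and shell standing upright. Leave the amber grease jar standing where it is.

Things in the scene. Friction and masses are not known exactly. Their poses are not given: they have to be found in the camera images.
- pedal_a: Loose cage pedal lying flat, 0.2 kg: aluminium frame 84 mm long (x), 52 wide (y, over two rigid side plates, good to grip), 28 high, a black barrel along the middle; a 12 mm spindle sticks out to +x, 62 mm from the origin, 14 mm up. Origin: centre of the frame's underside; z up; x away from the robot within 0.4 rad at the start. Two alike.
- pedal_b: Loose cage pedal lying flat, 0.2 kg: aluminium frame 84 mm long (x), 52 wide (y, over two rigid side plates, good to grip), 28 high, a black barrel along the middle; a 12 mm spindle sticks out to +x, 62 mm from the origin, 14 mm up. Origin: centre of the frame's underside; z up; x away from the robot within 0.4 rad at the start. Two alike.
- hub_a: Loose rear hub on end, 99 mm tall, 0.3 kg: bottom flange 60 mm across, 6 thick; barrel 34 across; second flange 56 across at 52 to 57 mm height; above it a dark ribbed body 34 across, 57 to 93 mm height (good to grip); 12 mm axle stub on top. Origin: centre of the underside; z up. Two alike.
- hub_b: Loose rear hub on end, 99 mm tall, 0.3 kg: bottom flange 60 mm across, 6 thick; barrel 34 across; second flange 56 across at 52 to 57 mm height; above it a dark ribbed body 34 across, 57 to 93 mm height (good to grip); 12 mm axle stub on top. Origin: centre of the underside; z up. Two alike.
- shell: Loose bottom bracket shell: a plain steel tube standing on end, 40 mm outside, 33 mm inside, 68 mm tall, about 0.2 kg. Origin: centre of the underside; z up along the tube.
- tray_pedal: Open plywood tray fixed to the bench: 142 (x) by 176 (y) mm, 18 high, walls 6 (inside 130 by 164), floor 6 mm above the bench. Origin: centre of the tray's underside, ledge not counted; z up; x away from the robot, within 0.12 rad. On its far (+x) side a ledge 64 by 112 mm, 18 high, with a sample glued on 103 mm from the origin: a pedal lying along the ledge (28 mm high).
- tray_hub: Open plywood tray fixed to the bench: 142 (x) by 176 (y) mm, 18 high, walls 6 (inside 130 by 164), floor 6 mm above the bench. Origin: centre of the tray's underside, ledge not counted; z up; x away from the robot, within 0.12 rad. On its far (+x) side a ledge 64 by 112 mm, 18 high, with a sample glued on 103 mm from the origin: a hub standing on end (99 mm high).
- tray_shell: Open plywood tray fixed to the bench: 142 (x) by 176 (y) mm, 18 high, walls 6 (inside 130 by 164), floor 6 mm above the bench. Origin: centre of the tray's underside, ledge not counted; z up; x away from the robot, within 0.12 rad. On its far (+x) side a ledge 64 by 112 mm, 18 high, with a sample glued on 103 mm from the origin: a bottom bracket shell standing on end (68 mm high).
- grease_jar: Amber glass jar with a black cap, 40 mm across, 70 mm tall, standing among the loose parts; to be left alone. Origin: centre of the underside; z up.
Not all that is in view belongs to the job. What is shaped like the pedal_b but green or turquoise is not meant.

How it is judged:
At the end, for the whole second after the job is handed in: Both pedals inside the pedal tray, both hubs inside the hub tray, the shell inside the shell tray: each origin inside the tray walls and less than 6 mm above the tray floor, its upright axis within 0.1 rad of vertical the same way up as at the start, and at rest (x of pedal_a in the frame of tray_pedal between -0.062 and 0.062 m and y of pedal_a in the frame of tray_pedal between -0.078 and 0.078 m and z of pedal_a in the frame of tray_pedal between 0 and 0.012 m and angle between each of pedal_a, pedal_b, hub_a, hub_b, shell's own z axis and vertical below 0.1 rad and linear speed of each of pedal_a, pedal_b, hub_a, hub_b, shell below 0.02 m/s and angular speed of each of pedal_a, pedal_b, hub_a, hub_b, shell below 0.2 rad/s and x of pedal_b in the frame of tray_pedal between -0.062 and 0.062 m and y of pedal_b in the frame of tray_pedal between -0.078 and 0.078 m and z of pedal_b in the frame of tray_pedal between 0 and 0.012 m and x of hub_a in the frame of tray_hub between -0.062 and 0.062 m and y of hub_a in the frame of tray_hub between -0.078 and 0.078 m and z of hub_a in the frame of tray_hub between 0 and 0.012 m and x of hub_b in the frame of tray_hub between -0.062 and 0.062 m and y of hub_b in the frame of tray_hub between -0.078 and 0.078 m and z of hub_b in the frame of tray_hub between 0 and 0.012 m and x of shell in the frame of tray_shell between -0.062 and 0.062 m and y of shell in the frame of tray_shell between -0.078 and 0.078 m and z of shell in the frame of tray_shell between 0 and 0.012 m); the robot touches nothing.
It fails at once if the grease jar is shifted by more than 20 mm or tipped (distance of grease_jar from where it was at the start of the episode above 0.02 m or angle between grease_jar's own z axis and vertical above 0.35 rad).
It also fails if it takes over 138 s, if anything falls off the work surface, if the arm or the gripper's body presses on something with over 40 N, if the wrist force passes 120 N, or if a joint passes its speed limit or range.

ROBOT

A 6-joint arm with a two-finger parallel gripper is mounted at the origin on the work surface. World frame = base frame: x ahead of the robot, y to its left, z up, the work surface at z = 0. Lengths are in m, angles in rad, forces in N, time in s.
With the tool pointing down it reaches from about 0.35 to 0.975 m from the base axis. Payload 4.9 kg.
Tool frame: the origin (TCP) lies between the finger pads; the fingertips stand finger_overhang ahead of it and the grasp point (between the pads) lies 8 mm behind it (finger_overhang is the distance from the TCP to the fingertips, in m); z points along the fingers, y is the line along which they close (so a half turn about z gives the same grasp; the last joint's range is limited). The gripper opens to 85 mm and grips with 20 to 120 N. Pads are 22 mm wide; open, the fingers measure 114 mm over their backs; the gripper's body (76 mm by 85 mm) begins 54 mm behind the grasp point. The pads swing forward as they close: fully open they stand 13 mm farther back than shut.
Start: joints at [1.128, 0.053, 1.613, -0, 1.476, -0.119], TCP at [0.199, 0.593, 0.209] pointing down, gripper open.
Joint ranges: [-3.01, 3.01], [-1.01, 2.22], [0.06, 2.58], [-1.02, 4.17], [0.09, 2.62], [-3.14, 3.14]. Speed limits (rad/s): [2.57, 2.57, 3.14, 3.14, 3.14, 3.14].

INTERFACE

Orientations are given as [roll, pitch, yaw] about the fixed x, y, z axes, in that order (R = Rz(yaw) Ry(pitch) Rx(roll)).
In Python, from station import state, read_camera, camera_info, hand_in, finger_overhang gives the robot as it stands.
- The arm moves only by the tool play_rows, never from a script. Its argument "plan" is a list of rows, each an object of numbers: "x", "y", "z": the shift along the tool's x, y, z in units of 600 mm (1.0 is 600 mm); "ax", "ay", "az": the turn, a rotation vector about the tool's x, y, z in units of 180 degrees (1.0 is 180 degrees); "hand": the closure, from 0 (fully open) to 1 (shut). A call has 1 to 12 rows; each row shifts and turns the commanded pose from where the row before left it, along the tool's axes as they then stand; what a row does not reach is not made up. A row lasts 1/12 s, in which the tool goes at most 41.7 mm and 7.16 degrees, less where a joint would pass 70% of its speed; a pose out of reach is approached as far as the arm can. A call with a number of a shift or a turn outside -1 to 1 is refused whole. A call with a gripper value outside its range is refused whole. The fingers move at their own pace and stop on an object; "force" is the grip in N (left out, the last holds). Time passes only in rows, so rows that do not move let the fingers close. It gives the time, the measured TCP pose, the force, the opening and the grip force at its end, in the units of the state.
- state(): the state, without advancing time (a new reading comes with each control period).
- read_camera(name): name is "scene" or "top" or "wrist"; returns the picture (400x640x3 uint8, red, green, blue); there is no depth.
- camera_info(name): a dict with "vfov" (degrees; the focal length in pixels is half the picture's height over the tangent of half this angle, whatever the lens; pixels are square), "cx", "cy" (the principal point, pixels), "k1" (the pictures are not rectified: a ray, as slopes to the right and down, at radius r is drawn at 1 + k1 r^2 times it, then the intrinsics apply), "R" (3x3) and "t" (3): a world point X has camera coordinates R X + t; the wrist camera has in their place "T_tool_cam" (4x4, takes a point from camera to tool coordinates, whose origin is the TCP and whose axes are the flange's). Camera axes: x right, y down, z forward; pixel columns grow to the right and rows downward; lengths in m; the calibration is good to about 2 mm. A picture is of the moment at which its call begins: read the wrist's pose just before it. camera_info takes no time and is no camera call.
- hand_in(): hands the job in; it is judged then, once.
The state is a dict: "clock": time; "joints": joint angles; "qd": joint speeds; "joint_efforts": joint torques, N m; "position": TCP position; "tool_rot": TCP orientation; "force": force on the tool from outside, world axes, zero at the start; "torque": the same for the moment, N m; "finger_gap": opening from 0.0 (shut) to 1.0 (fully open); "grip_force": force on a finger pad.
Only numpy, scipy, OpenCV 4.12 (cv2) and the standard library are available. Lean on these libraries where they do the work, as an engineer would, in place of code of your own. Each camera call takes 0.05 s, during which the arm holds its last target. There are 200 camera calls.

## Working session

There is one attempt and no reset: what is moved stays moved. The work goes in short steps, Python scripts to look and compute and a tool call to move; the robot and the scene stay as the last step left them, time stands still between calls to the robot, and variables do not carry over. Pictures are saved under pics/ and viewed, at most 14 in all, crops included, and the job is handed in when it is done.

Besides the shell and the picture viewer there is one more tool, called after "Emit:" in YAML: its name, and indented under it one key for each argument. play_rows: Moves the arm, as the interface text tells. Shifts and turns lie within -1 to 1; 1 stands for 600 mm of shift or 180 degrees of turn. Its arguments: {"type":"object","properties":{"plan":{"type":"array"},"force":{"type":"number"}},"required":["plan"]}

```bash
ls; mkdir -p pics
python3 - <<'E'
from station import *
import cv2,numpy as np
s=state();print(s, finger_overhang if not callable(finger_overhang) else finger_overhang())
for n in ("scene","top","wrist"):
    i=camera_info(n);print(n,i)
for n in ("scene","top"):
    cv2.imwrite(f"pics/{n}0.png",read_camera(n)[:,:,::-1])
E
```

```text
pics
{'clock': 0.0, 'joints': array([ 1.12800335e+00,  5.33874640e-02,  1.61431401e+00,  6.90873082e-06,
        1.47600949e+00, -1.18975540e-01]), 'qd': array([-0.00045082,  0.00261798, -0.00070414, -0.00041695, -0.00013422,
       -0.00091743]), 'joint_efforts': array([-2.11911254e-03, -3.93704474e+01, -3.70159328e+01, -3.19015207e-04,
        7.24654034e-03,  1.00346713e-05]), 'position': array([0.19855616, 0.59190211, 0.20723216]), 'tool_rot': array([-3.13949014e+00, -2.58260221e-04,  2.81777429e+00]), 'force': array([ 0.28754066,  0.6257603 , -0.87147453]), 'torque': array([ 0.01356825, -0.01674718,  0.01819425]), 'grip_force': 0.0, 'finger_gap': 0.9972083226402602} 0.011
scene {'vfov': 50.3710944708188, 'cx': 329.7804271074939, 'cy': 199.12504981650363, 'k1': -0.07132412031613197, 'R': array([[ 0.32095963,  0.94704391,  0.00963022],
       [ 0.71909345, -0.23706318, -0.65322711],
       [-0.61635179,  0.21658457, -0.75710078]]), 't': array([-0.16797574, -0.28069265,  1.35722828])}
top {'vfov': 42.959141714689046, 'cx': 318.5257288551271, 'cy': 195.0397161078499, 'k1': -0.04195197456610373, 'R': array([[-0.0056589 , -0.9999065 , -0.01244881],
       [-0.99713674,  0.00658111, -0.07533263],
       [ 0.07540751,  0.01198687, -0.99708075]]), 't': array([0.05439079, 0.43453531, 1.45569362])}
wrist {'vfov': 61.75003020007317, 'cx': 323.1460092678115, 'cy': 204.54108762329153, 'k1': -0.027520591997241352, 'T_tool_cam': array([[ 5.36379396e-04, -9.60482979e-01, -2.78338210e-01,
         6.97783644e-02],
       [ 9.99999325e-01,  8.02191459e-04, -8.41106971e-04,
         3.35614625e-05],
       [ 1.03114946e-03, -2.78337571e-01,  9.60482761e-01,
        -1.65444300e-01],
       [ 0.00000000e+00,  0.00000000e+00,  0.00000000e+00,
         1.00000000e+00]])}
```

View pics/top0.png

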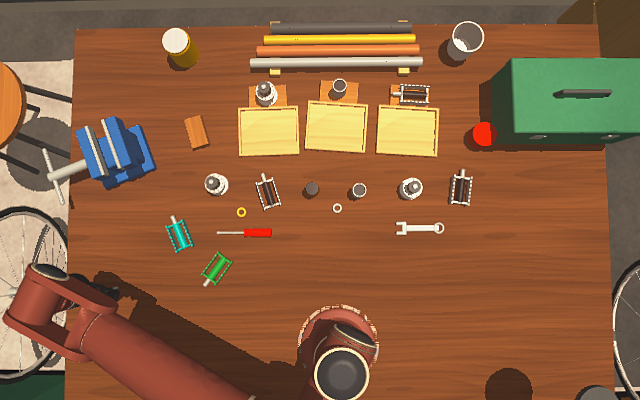

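View pics/scene0.png

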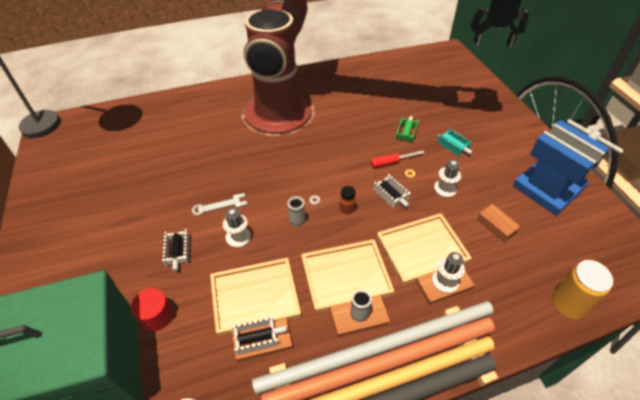

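The top view shows:
- **Hubs:** (216,184) and (411,187).
- **Aluminium pedals:** (268,192) and (461,188).
- **Jar:** (312,188).
- **Shell:** (359,190).
- **Trays:** hub (268,131), shell (336,127), pedal (407,131).
- **Not meant:** the turquoise part at (179,235) and the green one at (216,269) are lookalike pedals.

I'll measure these and confirm them in one enlarged crop.

```bash
cat > h.py <<'E'
import numpy as np,cv2
from station import *
from scipy.spatial.transform import Rotation as Ro
def K(i):
    f=200/np.tan(np.radians(i['vfov']/2)); return f
def pose(n,s=None):
    i=camera_info(n)
    if n!='wrist': return i,i['R'].T,-i['R'].T@i['t']
    T=np.eye(4);T[:3,:3]=Ro.from_euler('xyz',s['tool_rot']).as_matrix();T[:3,3]=s['position'];T=T@i['T_tool_cam']
    return i,T[:3,:3],T[:3,3]
def pix2w(n,uv,z,s=None):
    i,R,c=pose(n,s);f=K(i);uv=np.atleast_2d(uv).astype(float)
    d=(uv-[i['cx'],i['cy']])/f;p=d.copy()
    for _ in range(20): p=d/(1+i['k1']*(p**2).sum(1,keepdims=True))
    r=np.c_[p,np.ones(len(p))]@R.T
    return c+r*((z-c[2])/r[:,2])[:,None]
def w2pix(n,X,s=None):
    i,R,c=pose(n,s);f=K(i);q=(np.atleast_2d(X)-c)@R;p=q[:,:2]/q[:,2:]
    return p*(1+i['k1']*(p**2).sum(1,keepdims=True))*f+[i['cx'],i['cy']]
E
python3 - <<'E'
from h import *
im=cv2.imread('pics/top0.png');hsv=cv2.cvtColor(im,cv2.COLOR_BGR2HSV)
y=cv2.inRange(hsv,(15,60,170),(35,255,255))
for c in cv2.findContours(y,0,2)[0]:
    if cv2.contourArea(c)>1500:
        r=cv2.minAreaRect(c);w=pix2w('top',cv2.boxPoints(r),.018)
        e=np.diff(w[[0,1,2]],axis=0);print('tray',np.round(r[0]),w.mean(0).round(4),np.linalg.norm(e,axis=1).round(3),np.degrees(np.arctan2(e[:,1],e[:,0])).round(1))
lo=cv2.inRange(hsv,(0,0,0),(180,75,255))
lo[:78]=0;lo[215:]=0;lo[:,:195]=0;lo[:,480:]=0
for c in cv2.findContours(lo,0,2)[0]:
    if cv2.contourArea(c)>60:
        r=cv2.minAreaRect(c);M=cv2.moments(c);print('blob',M['m10']/M['m00'],M['m01']/M['m00'],r,cv2.boundingRect(c), pix2w('top',r[0],.028).round(4))
v=cv2.resize(im[78:215,190:480],None,fx=2.7,fy=2.7,interpolation=2)
m=cv2.resize(lo[78:215,190:480],None,fx=1,fy=1)
v[-137:,:290][m>0]=v[-137:,:290][m>0]
cv2.imwrite('pics/crop0.png',v)
E
```

```text
tray [ 33. 292.] [0.1582 0.8879 0.018 ] [0.201 0.444] [ -90.2 -178.6]
tray [ 33. 191.] [0.4524 0.8956 0.018 ] [0.148 0.242] [  -9.1 -101.3]
tray [408. 126.] [ 0.6354 -0.2107  0.018 ] [0.167 0.179] [ -4.5 -94.1]
tray [268. 125.] [0.6437 0.1989 0.018 ] [0.177 0.18 ] [ -88.6 -178.2]
tray [337. 119.] [ 0.6591 -0.0026  0.018 ] [0.189 0.178] [ -4.2 -94.7]
blob 358.5660173160173 190.08333333333331 ((358.5, 190.5), (15.0, 13.0), 90.0) (352, 183, 14, 16) [[ 0.4463 -0.0634  0.028 ]]
blob 311.663282571912 188.3011844331641 ((311.5, 188.5), (11.0, 11.0), 90.0) (306, 183, 12, 12) [[0.453  0.0717 0.028 ]]
blob 410.5742574257426 188.13107024988213 ((411.0, 188.5), (21.0, 22.0), 90.0) (400, 178, 23, 22) [[ 0.4511 -0.2144  0.028 ]]
blob 267.7763668430335 192.72698412698412 ((266.8999938964844, 190.20001220703125), (35.73373031616211, 18.024980545043945), 71.56505584716797) (256, 173, 26, 38) [[0.449  0.2003 0.028 ]]
blob 216.08161393856025 183.97982576799632 ((216.1000213623047, 183.80001831054688), (23.25510597229004, 20.124608993530273), 26.56505012512207) (205, 173, 23, 23) [[0.4686 0.3476 0.028 ]]
blob 460.73920051579626 189.01966473243067 ((460.94512939453125, 186.493896484375), (19.877676010131836, 35.2276611328125), 6.340191841125488) (450, 169, 22, 37) [[ 0.456  -0.3584  0.028 ]]
blob 408.14723926380367 93.33946830265847 ((410.7620849609375, 93.04483032226562), (35.585548400878906, 17.499162673950195), 3.3664603233337402) (393, 84, 37, 19) [[ 0.731  -0.2196  0.028 ]]
blob 266.1493296347665 93.02681460933887 ((266.0, 93.5), (23.0, 20.0), 90.0) (256, 82, 21, 24) [[0.7333 0.2038 0.028 ]]
blob 339.3407960199005 85.36069651741293 ((340.30328369140625, 85.83607482910156), (16.132648468017578, 13.443873405456543), 39.80556869506836) (333, 79, 14, 18) [[ 0.7541 -0.014   0.028 ]]
```

View pics/crop0.png

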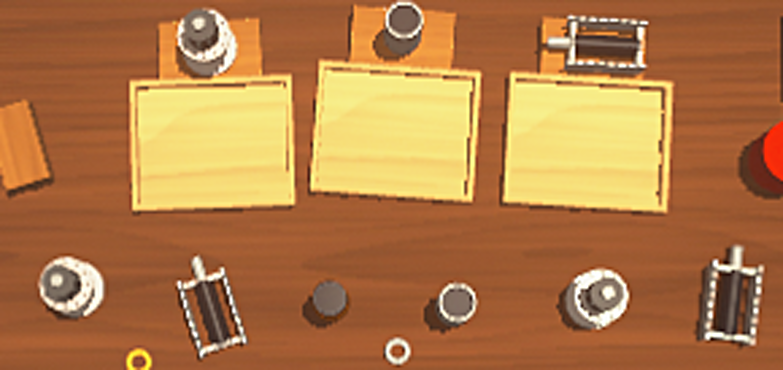

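The crop confirms the parts. Both target pedals are aluminium with spindles pointing away from the robot. The sample hub, shell and pedal show which tray is which. Next I'll turn these crop pixels into positions and check the sizes.

Run:
```python
from h import *
def W(p,z): return pix2w('top',np.array(p)/2.7+[190-.3,78-.3],z)
for n,p in dict(hub=[(130,82),(293,75),(296,204),(134,211)],shell=[(319,62),(481,72),(472,202),(310,190)],pedal=[(511,73),(673,83),(665,213),(503,200)]).items():
    w=W(p,.018);x=(w[0]+w[1]-w[2]-w[3])/2;y=(w[0]+w[3]-w[1]-w[2])/2
    print('tray',n,w.mean(0).round(4),np.linalg.norm(x).round(3),np.linalg.norm(y).round(3),'yaw',np.arctan2(x[1],x[0]).round(3),np.arctan2(-y[0],y[1]).round(3))
for n,p in dict(pl=[(179,284),(223,264),(245,343),(203,357)],pr=[(707,263),(763,265),(757,345),(701,340)]).items():
    w=W(p,.028);x=(w[0]+w[1]-w[2]-w[3])/2;y=(w[0]+w[3]-w[1]-w[2])/2
    print(n,w.mean(0).round(4),np.linalg.norm(x).round(3),np.linalg.norm(y).round(3),'yaw',np.arctan2(x[1],x[0]).round(3),np.arctan2(-y[0],y[1]).round(3))
print('tips',W([(198,258),(737,247)],.014).round(4))
print('hubs',W([(62,279),(609,289)],.099).round(4),'jar,shell',W([(330,299)],.07).round(4),W([(457,302)],.068).round(4))
# scene check: project
for X in [W([(62,279)],.099),W([(609,289)],.099),W([(457,302)],.068),W([(330,299)],.07)]: print(w2pix('scene',X).round(1))
s=state();print('tool',Ro.from_euler('xyz',s['tool_rot']).as_matrix().round(3))
```

```text
tray hub [0.6252 0.1968 0.018 ] 0.142 0.177 yaw 0.03 0.034
tray shell [ 0.6361 -0.001   0.018 ] 0.142 0.176 yaw -0.077 -0.077
tray pedal [ 0.6228 -0.2094  0.018 ] 0.141 0.176 yaw -0.082 -0.078
pl [0.4402 0.196  0.028 ] 0.085 0.049 yaw 0.295 0.372
pr [ 0.4459 -0.3578  0.028 ] 0.084 0.06 yaw -0.103 -0.069
tips [[ 0.4999  0.2133  0.014 ]
 [ 0.5078 -0.3686  0.014 ]]
hubs [[ 0.4692  0.3419  0.099 ]
 [ 0.4552 -0.2141  0.099 ]] jar,shell [[0.4495 0.0694 0.07  ]] [[ 0.4456 -0.062   0.068 ]]
[[451.5 163.9]]
[[230.6 213.6]]
[[295.1 203.3]]
[[347.2 191.1]]
tool [[-0.948  0.318 -0.001]
 [ 0.318  0.948 -0.002]
 [ 0.    -0.002 -1.   ]]
```

Emit:
play_rows:
  plan:
    - {"az": -0.0258, "hand": 0}
    - {"az": -0.0258}
    - {"az": -0.0258}
    - {"az": -0.0258}
    - {}
    - {}
  force: 50

```text
invalid input
```

Emit:
play_rows:
  plan:
    - {"x": -0.045, "y": -0.0417}
    - {"x": -0.045, "y": -0.0417}
    - {"x": -0.045, "y": -0.0417}
    - {"x": -0.045, "y": -0.0417}
    - {"x": -0.045, "y": -0.0417}
    - {"x": -0.045, "y": -0.0417}
    - {"x": -0.045, "y": -0.0417}
    - {"x": -0.045, "y": -0.0417}
    - {"x": -0.045, "y": -0.0417}
    - {"x": -0.045, "y": -0.0417}
    - {}
    - {}

```text
invalid input
```

Run:
```python
from h import *
s=state();im=read_camera('wrist')[:,:,::-1].copy()
print(s['clock'],s['position'],s['tool_rot'])
for X in ([.4692,.3419,.099],[.4692,.3419,0],[.4402,.196,.028]): 
    p=w2pix('wrist',X,s)[0];print(p); cv2.drawMarker(im,tuple(int(v) for v in p),(0,0,255),0,12,1)
cv2.imwrite('pics/w1.png',im)
```

```text
0.1 [0.19858226 0.59197429 0.20738452] [-3.13974363e+00 -2.02481629e-04  2.81781374e+00]
[192.29596149 476.63914382]
[217.75845861 404.81963418]
[107.23175512 430.31733089]
```

View pics/w1.png

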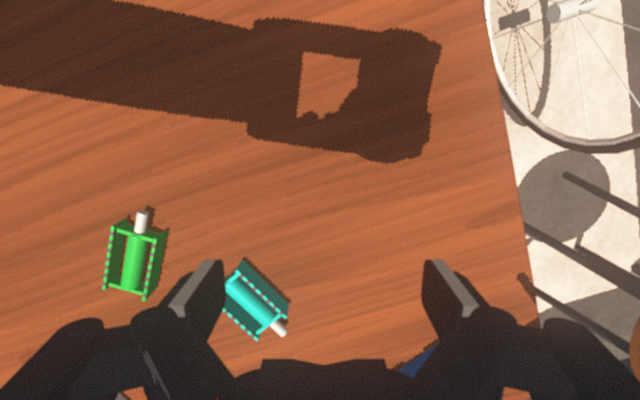

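The wrist view shows only the lookalikes at (135,255) and (255,300), because the moves were refused. Each row probably has to name every number, so I'll write them in full.

Emit:
play_rows:
  plan:
    - {"x": 0, "y": 0, "z": 0, "ax": 0, "ay": 0, "az": -0.0258, "hand": 0}
    - {"x": 0, "y": 0, "z": 0, "ax": 0, "ay": 0, "az": -0.0258, "hand": 0}
    - {"x": 0, "y": 0, "z": 0, "ax": 0, "ay": 0, "az": -0.0258, "hand": 0}
    - {"x": 0, "y": 0, "z": 0, "ax": 0, "ay": 0, "az": -0.0258, "hand": 0}
  force: 50

```text
clock: 0.48
position: [0.1987, 0.5922, 0.208]
tool_rot: [-3.141, -0.0, -3.137]
force: [0.1, 0.1, 0.2]
finger_gap: 1.0
grip_force: 0.0
```

Emit:
play_rows:
  plan:
    - {"x": -0.045, "y": -0.0417, "z": 0, "ax": 0, "ay": 0, "az": 0, "hand": 0}
    - {"x": -0.045, "y": -0.0417, "z": 0, "ax": 0, "ay": 0, "az": 0, "hand": 0}
    - {"x": -0.045, "y": -0.0417, "z": 0, "ax": 0, "ay": 0, "az": 0, "hand": 0}
    - {"x": -0.045, "y": -0.0417, "z": 0, "ax": 0, "ay": 0, "az": 0, "hand": 0}
    - {"x": -0.045, "y": -0.0417, "z": 0, "ax": 0, "ay": 0, "az": 0, "hand": 0}
    - {"x": -0.045, "y": -0.0417, "z": 0, "ax": 0, "ay": 0, "az": 0, "hand": 0}
    - {"x": -0.045, "y": -0.0417, "z": 0, "ax": 0, "ay": 0, "az": 0, "hand": 0}
    - {"x": -0.045, "y": -0.0417, "z": 0, "ax": 0, "ay": 0, "az": 0, "hand": 0}
    - {"x": -0.045, "y": -0.0417, "z": 0, "ax": 0, "ay": 0, "az": 0, "hand": 0}
    - {"x": -0.045, "y": -0.0417, "z": 0, "ax": 0, "ay": 0, "az": 0, "hand": 0}
    - {"x": 0, "y": 0, "z": 0, "ax": 0, "ay": 0, "az": 0, "hand": 0}
    - {"x": 0, "y": 0, "z": 0, "ax": 0, "ay": 0, "az": 0, "hand": 0}

```text
clock: 1.48
position: [0.4699, 0.341, 0.2081]
tool_rot: [-3.141, -0.001, 3.138]
force: [-0.9, -0.6, -0.1]
finger_gap: 1.001
grip_force: 0.0
```

Run:
```python
from h import *
s=state();im=read_camera('wrist')[:,:,::-1].copy()
print(s['clock'],s['position'],s['tool_rot'])
for X in ([.4692,.3419,.099],[.4692,.3419,0],[.4402,.196,.028]): 
    p=w2pix('wrist',X,s)[0];print(p); cv2.drawMarker(im,tuple(int(v) for v in p),(0,0,255),0,12,1)
cv2.imwrite('pics/w2.png',im)
```

```text
1.4833 [0.46988318 0.34101952 0.20805344] [-3.14138269e+00 -8.85331495e-04  3.13847370e+00]
[324.78073287 192.92845478]
[324.43838884 171.57361265]
[183.11429902 149.27972087]
```

View pics/w2.png

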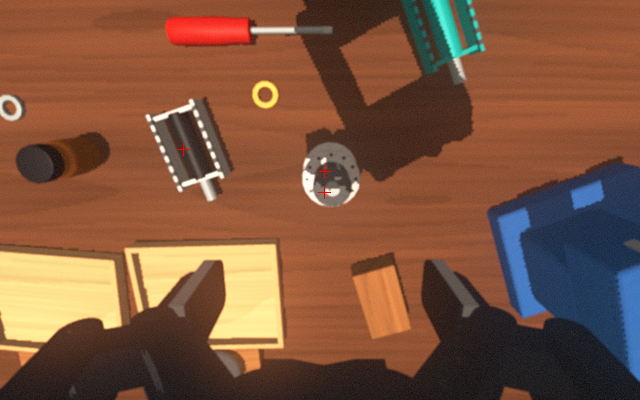

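The hub sits at about (331,180), roughly 5 mm further +y than marked. The left pedal is centred near (188,144). I'll descend and grip the hub.

Emit:
play_rows:
  plan:
    - {"x": 0, "y": 0.0075, "z": 0.045, "ax": 0, "ay": 0, "az": 0, "hand": 0}
    - {"x": 0, "y": 0, "z": 0.045, "ax": 0, "ay": 0, "az": 0, "hand": 0}
    - {"x": 0, "y": 0, "z": 0.045, "ax": 0, "ay": 0, "az": 0, "hand": 0}
    - {"x": 0, "y": 0, "z": 0.045, "ax": 0, "ay": 0, "az": 0, "hand": 0}
    - {"x": 0, "y": 0, "z": 0.045, "ax": 0, "ay": 0, "az": 0, "hand": 0}
    - {"x": 0, "y": 0, "z": 0, "ax": 0, "ay": 0, "az": 0, "hand": 0.3}
    - {"x": 0, "y": 0, "z": 0, "ax": 0, "ay": 0, "az": 0, "hand": 1}
    - {"x": 0, "y": 0, "z": 0, "ax": 0, "ay": 0, "az": 0, "hand": 1}
    - {"x": 0, "y": 0, "z": 0, "ax": 0, "ay": 0, "az": 0, "hand": 1}
    - {"x": 0, "y": 0, "z": 0, "ax": 0, "ay": 0, "az": 0, "hand": 1}
    - {"x": 0, "y": 0, "z": 0, "ax": 0, "ay": 0, "az": 0, "hand": 1}
    - {"x": 0, "y": 0, "z": 0, "ax": 0, "ay": 0, "az": 0, "hand": 1}

```text
clock: 2.53
position: [0.4705, 0.3479, 0.0763]
tool_rot: [3.139, 0.003, -3.141]
force: [-0.2, -0.7, 2.7]
finger_gap: 0.006
grip_force: 0.5
```

The fingers shut on nothing, so I'll look.

Run:
```python
from h import *
s=state();im=read_camera('wrist')[:,:,::-1].copy();sc=read_camera('scene')[:,:,::-1];t=read_camera('top')[:,:,::-1]
print(s['position'],s['tool_rot'],s['finger_gap'])
print(w2pix('wrist',s['position'],s),w2pix('top',s['position']),w2pix('scene',s['position']))
a=cv2.resize(sc[80:240,350:550],(400,320));b=cv2.resize(t[120:280,150:350],(400,320))
cv2.imwrite('pics/m1.png',np.vstack([np.hstack([a,b]),cv2.resize(im,(448,280))[:, :].repeat(1,1) if 0 else cv2.copyMakeBorder(cv2.resize(im,(448,280)),0,0,0,352,0)]))
```

```text
[0.47045611 0.34790234 0.07634508] [ 3.13933759  0.00349276 -3.1412449 ] 0.005700170220265876
[[323.93075102 244.05017702]] [[212.32780761 181.4436222 ]] [[451.81259273 170.00886576]]
```

View pics/m1.png

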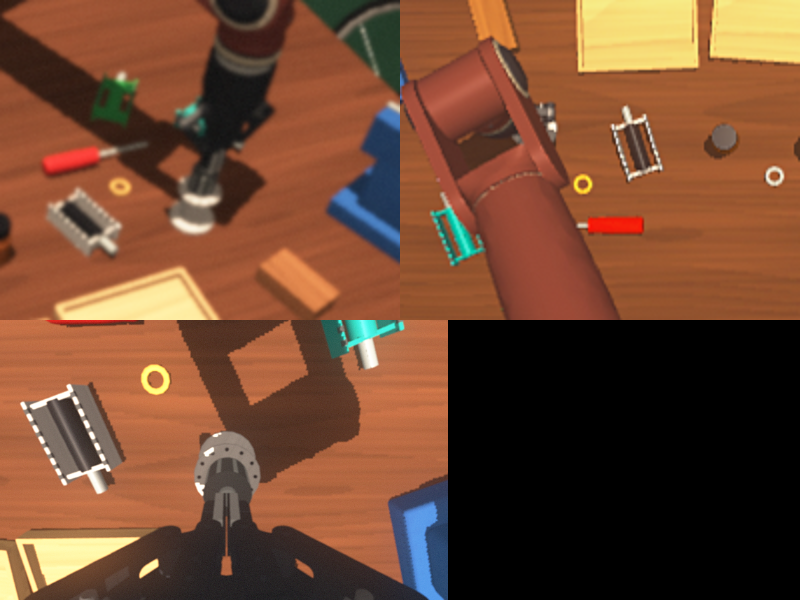

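The fingers closed on the far side of the hub and it slid out toward the robot, still standing. I'll rise, open and measure again from above.

Emit:
play_rows:
  plan:
    - {"x": 0, "y": 0, "z": -0.045, "ax": 0, "ay": 0, "az": 0, "hand": 1}
    - {"x": 0, "y": 0, "z": -0.045, "ax": 0, "ay": 0, "az": 0, "hand": 1}
    - {"x": 0, "y": 0, "z": -0.045, "ax": 0, "ay": 0, "az": 0, "hand": 0}
    - {"x": 0, "y": 0, "z": -0.045, "ax": 0, "ay": 0, "az": 0, "hand": 0}
    - {"x": 0, "y": 0, "z": -0.045, "ax": 0, "ay": 0, "az": 0, "hand": 0}
    - {"x": 0, "y": 0, "z": 0, "ax": 0, "ay": 0, "az": 0, "hand": 0}
    - {"x": 0, "y": 0, "z": 0, "ax": 0, "ay": 0, "az": 0, "hand": 0}
    - {"x": 0, "y": 0, "z": 0, "ax": 0, "ay": 0, "az": 0, "hand": 0}

```text
clock: 3.35
position: [0.4688, 0.3467, 0.2082]
tool_rot: [-3.141, -0.0, -3.141]
force: [0.3, 0.1, -1.2]
finger_gap: 0.844
grip_force: 0.0
```

Run:
```python
from h import *
s=state();im=read_camera('wrist')[:,:,::-1].copy()
cv2.imwrite('pics/w3raw.png',im);np.save('w3.npy',dict(s),allow_pickle=True)
print(s['position'],s['tool_rot'],s['finger_gap'])
a=cv2.imread('pics/w2.png')[130:225,285:380];b=im[130:225,285:380]
cv2.imwrite('pics/m2.png',cv2.resize(np.hstack([a,b]),None,fx=4.2,fy=4.2,interpolation=2))
```

```text
[0.46876193 0.34670707 0.20820427] [-3.14137636e+00 -2.86274737e-04 -3.14134499e+00] 0.8440106002170015
```

View pics/m2.png

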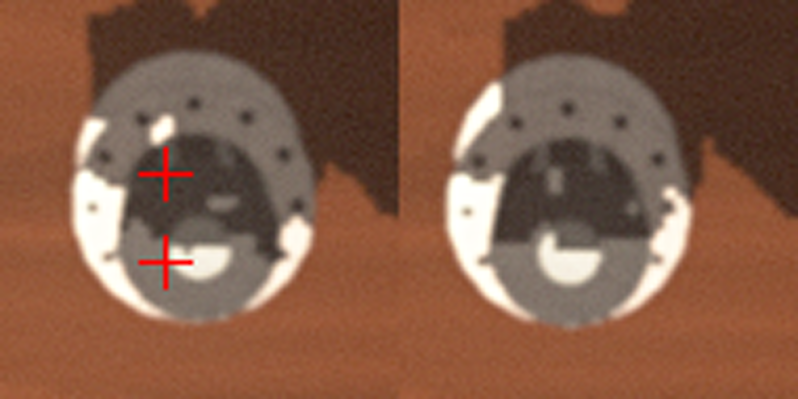

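Run:
```python
from h import *
s1=dict(position=np.array([0.47045611,0.34790234,0.07634508]),tool_rot=np.array([3.13933759,0.00349276,-3.1412449]))
s3=np.load('w3.npy',allow_pickle=True).item()
print('m1 flange',pix2w('wrist',[(324,207)],.057,s1))
print('w3 stub',pix2w('wrist',[(285+171/4.2,130+262/4.2)],.099,s3))
print('w3 outer disc (flange 60@.006 or 56@.057)',[pix2w('wrist',[(285+168/4.2,130+u/4.2)],z,s3).round(4) for u,z in ((52,.006),(52,.057),(325,.006),(325,.057),(135,.099),(325,.093))])
for z in (.006,.057,.093,.099): print(z,w2pix('wrist',[.469,.348,z],s3).round(1),w2pix('wrist',[.469,.348,z],s1).round(1))
```

```text
m1 flange [[0.45564898 0.34799453 0.057     ]]
w3 stub [[0.46770041 0.34837276 0.099     ]]
w3 outer disc (flange 60@.006 or 56@.057) [array([[0.435 , 0.3481, 0.006 ]]), array([[0.43  , 0.3479, 0.057 ]]), array([[0.5087, 0.3483, 0.006 ]]), array([[0.4935, 0.348 , 0.057 ]]), array([[0.442 , 0.3477, 0.099 ]]), array([[0.4827, 0.3478, 0.093 ]])]
0.006 [[324.8 173.2]] [[323.7 204.4]]
0.057 [[325.  183.1]] [[324.  228.8]]
0.093 [[325.2 192.2]] [[324.3 254.8]]
0.099 [[325.3 193.9]] [[324.3 260.3]]
```

The hub has not moved, since its stub still reads x≈0.467, y≈0.348. It must have tilted out of the pads and stood back up. I'll descend again slightly nearer the robot, close partly and look before gripping.

Emit:
play_rows:
  plan:
    - {"x": 0.01, "y": 0.0025, "z": 0.045, "ax": 0, "ay": 0, "az": 0, "hand": 0}
    - {"x": 0, "y": 0, "z": 0.045, "ax": 0, "ay": 0, "az": 0, "hand": 0}
    - {"x": 0, "y": 0, "z": 0.045, "ax": 0, "ay": 0, "az": 0, "hand": 0}
    - {"x": 0, "y": 0, "z": 0.045, "ax": 0, "ay": 0, "az": 0, "hand": 0}
    - {"x": 0, "y": 0, "z": 0.045, "ax": 0, "ay": 0, "az": 0, "hand": 0}
    - {"x": 0, "y": 0, "z": 0, "ax": 0, "ay": 0, "az": 0, "hand": 0.4}
    - {"x": 0, "y": 0, "z": 0, "ax": 0, "ay": 0, "az": 0, "hand": 0.45}
    - {"x": 0, "y": 0, "z": 0, "ax": 0, "ay": 0, "az": 0, "hand": 0.45}
    - {"x": 0, "y": 0, "z": 0, "ax": 0, "ay": 0, "az": 0, "hand": 0.45}

```text
clock: 4.15
position: [0.4643, 0.3491, 0.0757]
tool_rot: [3.14, 0.003, -3.141]
force: [0.2, -0.6, 0.7]
finger_gap: 0.551
grip_force: 0.0
```

Run:
```python
from h import *
s=state();im=read_camera('wrist')[:,:,::-1].copy();sc=read_camera('scene')[:,:,::-1]
print(s['position'],s['tool_rot'],s['finger_gap'],w2pix('wrist',s['position'],s))
cv2.imwrite('pics/m3.png',np.hstack([cv2.resize(sc[110:210,400:500],(300,300)),cv2.resize(im[100:,80:560],(400,300))]))
```

```text
[0.46425263 0.34914649 0.07568415] [ 3.13994603e+00  2.91488961e-03 -3.14118234e+00] 0.5514940995926344 [[323.93112919 244.04997098]]
```

View pics/m3.png

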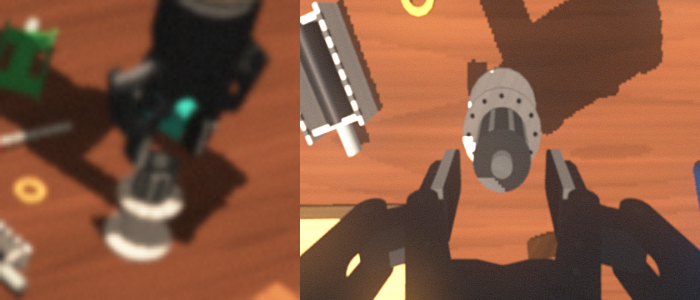

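Run:
```python
from h import *
s=dict(position=np.array([0.46425263,0.34914649,0.07568415]),tool_rot=np.array([3.13994603,2.91488961e-03,-3.14118234]))
def ray(n,uv):
    a=pix2w(n,[uv],0.3,s)[0];b=pix2w(n,[uv],0.0,s)[0];return a,(b-a)/np.linalg.norm(b-a)
def tri(u1,u2):
    a,d=ray('scene',u1);b,e=ray('wrist',u2);A=np.c_[d,-e];t=np.linalg.lstsq(A,b-a,rcond=None)[0]
    p,q=a+d*t[0],b+e*t[1];return ((p+q)/2).round(4),np.linalg.norm(p-q).round(4)
S=lambda x,y:(400+x/3,110+y/3);Wp=lambda x,y:(80+(x-300)/.8333,100+y/.8333)
print('tcp in scene',w2pix('scene',s['position']))
print('stub',tri(S(158,152),Wp(502,163)))
print('tipL',tri(S(138,158),Wp(440,195)),'tipR',tri(S(203,152),Wp(570,195)))
print('stub wrist at .099',pix2w('wrist',[Wp(502,163)],.099,s), 'flange disc .057',pix2w('wrist',[Wp(503,104)],.057,s))
```

```text
tcp in scene [[450.985598   168.45278388]]
stub (array([0.4712, 0.3452, 0.1116]), np.float64(0.0073))
tipL (array([0.4827, 0.3155, 0.1236]), np.float64(0.005)) tipR (array([0.4862, 0.3793, 0.1171]), np.float64(0.0098))
stub wrist at .099 [[0.48115305 0.34836438 0.099     ]] flange disc .057 [[0.46008123 0.34901427 0.057     ]]
```

The low crop was stretched: I resized it without keeping the aspect, so its vertical scale is 1.0. I'll recompute with that fixed.

Run:
```python
from h import *
s=dict(position=np.array([0.46425263,0.34914649,0.07568415]),tool_rot=np.array([3.13994603,2.91488961e-03,-3.14118234]))
def ray(n,uv):
    a=pix2w(n,[uv],0.3,s)[0];b=pix2w(n,[uv],0.0,s)[0];return a,(b-a)/np.linalg.norm(b-a)
def tri(u1,u2):
    a,d=ray('scene',u1);b,e=ray('wrist',u2);A=np.c_[d,-e];t=np.linalg.lstsq(A,b-a,rcond=None)[0]
    p,q=a+d*t[0],b+e*t[1];return ((p+q)/2).round(4),np.linalg.norm(p-q).round(4)
S=lambda x,y:(400+x/3,110+y/3);Wp=lambda x,y:(80+(x-300)/.8333,100+y)
print('stub',tri(S(158,152),Wp(502,163)))
print('tip near edge L',tri(S(138,158),Wp(450,150)),'R',tri(S(203,152),Wp(557,150)))
print('stub wrist',pix2w('wrist',[Wp(502,163)],.099,s),'bodytop',pix2w('wrist',[Wp(502,191)],.093,s))
for p in ([.011,.025,.011],[.011,.025,0],[.011,.025,-.02],[-.011,.025,0]):
    print(p,w2pix('wrist',s['position']+np.array([-1,1,-1])*p,s))
```

```text
stub (array([0.4624, 0.3484, 0.102 ]), np.float64(0.0))
tip near edge L (array([0.4599, 0.3244, 0.1009]), np.float64(0.0111)) R (array([0.4645, 0.3866, 0.091 ]), np.float64(0.0132))
stub wrist [[0.46387732 0.34835915 0.099     ]] bodytop [[0.48222376 0.34835851 0.093     ]]
[0.011, 0.025, 0.011] [[368.87245214 217.92519055]]
[0.011, 0.025, 0] [[371.64322931 224.62217737]]
[0.011, 0.025, -0.02] [[377.63418024 239.11098067]]
[-0.011, 0.025, 0] [[369.92063582 262.79455451]]
```

The hub axis is at x≈0.464, y≈0.348, now centred under the TCP; earlier it was about 6 mm off. I'll close here and see whether it holds.

Emit:
play_rows:
  plan:
    - {"x": 0, "y": 0, "z": 0, "ax": 0, "ay": 0, "az": 0, "hand": 1}
    - {"x": 0, "y": 0, "z": 0, "ax": 0, "ay": 0, "az": 0, "hand": 1}
    - {"x": 0, "y": 0, "z": 0, "ax": 0, "ay": 0, "az": 0, "hand": 1}
    - {"x": 0, "y": 0, "z": 0, "ax": 0, "ay": 0, "az": 0, "hand": 1}

```text
clock: 4.58
position: [0.4633, 0.3485, 0.0743]
tool_rot: [3.141, 0.001, -3.141]
force: [-0.7, -0.4, 3.4]
finger_gap: 0.072
grip_force: 49.0
```

It closed to about 6 mm at 49 N, so the pads are on the axle stub. The real fingertips are therefore about 2 cm higher than I assumed. I'll open and go 22 mm lower in small steps, watching the force.

Emit:
play_rows:
  plan:
    - {"x": 0, "y": 0, "z": 0, "ax": 0, "ay": 0, "az": 0, "hand": 0.2}
    - {"x": 0, "y": 0, "z": 0, "ax": 0, "ay": 0, "az": 0, "hand": 0.2}
    - {"x": 0, "y": 0, "z": 0, "ax": 0, "ay": 0, "az": 0, "hand": 0.2}
    - {"x": 0, "y": 0, "z": 0, "ax": 0, "ay": 0, "az": 0, "hand": 0.2}
    - {"x": 0, "y": 0, "z": 0, "ax": 0, "ay": 0, "az": 0, "hand": 0.2}
    - {"x": 0, "y": 0, "z": 0.012, "ax": 0, "ay": 0, "az": 0, "hand": 0.2}
    - {"x": 0, "y": 0, "z": 0.012, "ax": 0, "ay": 0, "az": 0, "hand": 0.2}
    - {"x": 0, "y": 0, "z": 0.012, "ax": 0, "ay": 0, "az": 0, "hand": 0.2}

```text
clock: 5.25
position: [0.4627, 0.3483, 0.0509]
tool_rot: [-3.141, -0.001, -3.141]
force: [0.0, 0.1, 0.1]
finger_gap: 0.798
grip_force: 0.0
```

Emit:
play_rows:
  plan:
    - {"x": 0, "y": 0, "z": 0, "ax": 0, "ay": 0, "az": 0, "hand": 0.5}
    - {"x": 0, "y": 0, "z": 0, "ax": 0, "ay": 0, "az": 0, "hand": 1}
    - {"x": 0, "y": 0, "z": 0, "ax": 0, "ay": 0, "az": 0, "hand": 1}
    - {"x": 0, "y": 0, "z": 0, "ax": 0, "ay": 0, "az": 0, "hand": 1}
    - {"x": 0, "y": 0, "z": 0, "ax": 0, "ay": 0, "az": 0, "hand": 1}
    - {"x": 0, "y": 0, "z": 0, "ax": 0, "ay": 0, "az": 0, "hand": 1}

```text
clock: 5.75
position: [0.463, 0.3484, 0.0519]
tool_rot: [3.141, 0.0, -3.141]
force: [0.2, 0.4, -1.8]
finger_gap: 0.378
grip_force: 50.1
```

It holds the 34 mm body. I'll lift, and use the earlier wrist view to cross-check the tray position.

Emit:
play_rows:
  plan:
    - {"x": 0, "y": 0, "z": -0.02, "ax": 0, "ay": 0, "az": 0, "hand": 1}
    - {"x": 0, "y": 0, "z": -0.04, "ax": 0, "ay": 0, "az": 0, "hand": 1}
    - {"x": 0, "y": 0, "z": -0.05, "ax": 0, "ay": 0, "az": 0, "hand": 1}
    - {"x": 0, "y": 0, "z": -0.05, "ax": 0, "ay": 0, "az": 0, "hand": 1}
    - {"x": 0, "y": 0, "z": -0.05, "ax": 0, "ay": 0, "az": 0, "hand": 1}
    - {"x": 0, "y": 0, "z": -0.04, "ax": 0, "ay": 0, "az": 0, "hand": 1}
    - {"x": 0, "y": 0, "z": 0, "ax": 0, "ay": 0, "az": 0, "hand": 1}

```text
clock: 6.33
position: [0.4659, 0.3501, 0.2098]
tool_rot: [3.136, 0.01, -3.141]
force: [0.8, 0.7, -0.9]
finger_gap: 0.377
grip_force: 50.5
```

Run:
```python
from h import *
s=dict(position=np.array([0.46988318,0.34101952,0.20805344]),tool_rot=np.array([-3.14138269,-8.85331495e-04,3.13847370]))
print('near corners hub tray, wrist',pix2w('wrist',[(126,245),(278,238)],.018,s).round(4))
print('far right corner',pix2w('wrist',[(285,348)],.018,s).round(4))
print('top',pix2w('top',np.array([(296,204),(134,211),(130,82)])/2.7+[189.7,77.7],.018).round(4))
# pedal from wrist
w=pix2w('wrist',[(180,190),(228,170),(197,100),(148,116)],.028,s);print('pedal L',w.mean(0).round(4),w.round(4))
```

```text
near corners hub tray, wrist [[0.5511 0.1117 0.018 ]
 [0.5424 0.2888 0.018 ]]
far right corner [[0.6924 0.2914 0.018 ]]
top [[0.5573 0.107  0.018 ]
 [0.5511 0.2824 0.018 ]
 [0.6932 0.2879 0.018 ]]
pedal L [0.4359 0.202  0.028 ] [[0.4834 0.1876 0.028 ]
 [0.462  0.2409 0.028 ]
 [0.3916 0.2155 0.028 ]
 [0.4066 0.164  0.028 ]]
```

Emit:
play_rows:
  plan:
    - {"x": -0.0417, "y": -0.0292, "z": 0, "ax": 0, "ay": 0, "az": 0, "hand": 1}
    - {"x": -0.0417, "y": -0.0292, "z": 0, "ax": 0, "ay": 0, "az": 0, "hand": 1}
    - {"x": -0.0417, "y": -0.0292, "z": 0, "ax": 0, "ay": 0, "az": 0, "hand": 1}
    - {"x": -0.0417, "y": -0.0292, "z": 0, "ax": 0, "ay": 0, "az": 0, "hand": 1}
    - {"x": -0.0417, "y": -0.0292, "z": 0, "ax": 0, "ay": 0, "az": 0, "hand": 1}
    - {"x": -0.0417, "y": -0.0292, "z": 0, "ax": 0, "ay": 0, "az": 0, "hand": 1}
    - {"x": 0, "y": 0, "z": 0.03, "ax": 0, "ay": 0, "az": 0, "hand": 1}
    - {"x": 0, "y": 0, "z": 0.03, "ax": 0, "ay": 0, "az": 0, "hand": 1}
    - {"x": 0, "y": 0, "z": 0.03, "ax": 0, "ay": 0, "az": 0, "hand": 1}
    - {"x": 0, "y": 0, "z": 0, "ax": 0, "ay": 0, "az": 0, "hand": 1}
    - {"x": 0, "y": 0, "z": 0, "ax": 0, "ay": 0, "az": 0, "hand": 1}
    - {"x": 0, "y": 0, "z": 0, "ax": 0, "ay": 0, "az": 0, "hand": 1}

```text
clock: 7.33
position: [0.613, 0.2434, 0.1479]
tool_rot: [-3.141, -0.0, -3.141]
force: [0.4, 0.5, -3.9]
finger_gap: 0.376
grip_force: 50.4
```

Run:
```python
from h import *
s=state();im=read_camera('wrist')[:,:,::-1].copy();sc=read_camera('scene')[:,:,::-1];np.save('w4.npy',dict(s),allow_pickle=True)
print(s['position'],s['tool_rot'])
t=np.array([.6197,.202,.018])
c,sn=np.cos(.04),np.sin(.04)
for q in ((-71,88),(-71,-88),(71,-88),(71,88)):
    p=t+np.array([c*q[0]-sn*q[1],sn*q[0]+c*q[1],0])/1000
    u=w2pix('wrist',p,s)[0];cv2.drawMarker(im,tuple(int(v) for v in u),(0,0,255),0,12,1)
cv2.imwrite('pics/m4.png',np.hstack([cv2.resize(im,(480,300)),cv2.resize(sc[150:300,340:500],(320,300))]))
```

```text
[0.61295419 0.24342991 0.14788502] [-3.14146625e+00 -3.01628082e-04 -3.14100683e+00]
```

View pics/m4.png

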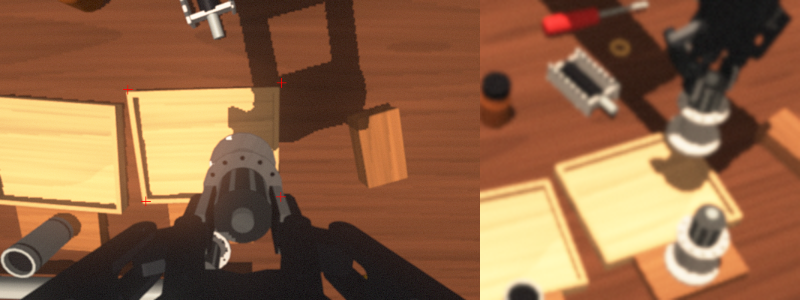

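The tray corner markers fit the picture, and the hub hangs centred in the gripper. I'll lower it.

Emit:
play_rows:
  plan:
    - {"x": 0, "y": 0, "z": 0.04, "ax": 0, "ay": 0, "az": 0, "hand": 1}
    - {"x": 0, "y": 0, "z": 0.04, "ax": 0, "ay": 0, "az": 0, "hand": 1}
    - {"x": 0, "y": 0, "z": 0.03, "ax": 0, "ay": 0, "az": 0, "hand": 1}
    - {"x": 0, "y": 0, "z": 0.02, "ax": 0, "ay": 0, "az": 0, "hand": 1}
    - {"x": 0, "y": 0, "z": 0.012, "ax": 0, "ay": 0, "az": 0, "hand": 1}
    - {"x": 0, "y": 0, "z": 0.005, "ax": 0, "ay": 0, "az": 0, "hand": 1}
    - {"x": 0, "y": 0, "z": 0, "ax": 0, "ay": 0, "az": 0, "hand": 1}
    - {"x": 0, "y": 0, "z": 0, "ax": 0, "ay": 0, "az": 0, "hand": 1}
    - {"x": 0, "y": 0, "z": 0, "ax": 0, "ay": 0, "az": 0, "hand": 1}

```text
clock: 8.18
position: [0.6143, 0.2437, 0.0615]
tool_rot: [3.141, 0.003, -3.141]
force: [0.2, 0.6, -2.7]
finger_gap: 0.373
grip_force: 50.4
```

Emit:
play_rows:
  plan:
    - {"x": 0, "y": 0, "z": 0.003, "ax": 0, "ay": 0, "az": 0, "hand": 1}
    - {"x": 0, "y": 0, "z": 0.002, "ax": 0, "ay": 0, "az": 0, "hand": 1}
    - {"x": 0, "y": 0, "z": 0, "ax": 0, "ay": 0, "az": 0, "hand": 1}
    - {"x": 0, "y": 0, "z": 0, "ax": 0, "ay": 0, "az": 0, "hand": 1}

```text
clock: 8.52
position: [0.614, 0.2436, 0.0579]
tool_rot: [3.141, 0.002, -3.141]
force: [0.1, -1.4, 1.2]
finger_gap: 0.371
grip_force: 50.9
```

Emit:
play_rows:
  plan:
    - {"x": 0, "y": 0, "z": 0, "ax": 0, "ay": 0, "az": 0, "hand": 0.3}
    - {"x": 0, "y": 0, "z": 0, "ax": 0, "ay": 0, "az": 0, "hand": 0.1}
    - {"x": 0, "y": 0, "z": 0, "ax": 0, "ay": 0, "az": 0, "hand": 0.1}
    - {"x": 0, "y": 0, "z": 0, "ax": 0, "ay": 0, "az": 0, "hand": 0.1}
    - {"x": 0, "y": 0, "z": 0, "ax": 0, "ay": 0, "az": 0, "hand": 0.1}
    - {"x": 0, "y": 0, "z": -0.03, "ax": 0, "ay": 0, "az": 0, "hand": 0.1}
    - {"x": 0, "y": 0, "z": -0.05, "ax": 0, "ay": 0, "az": 0, "hand": 0.1}
    - {"x": 0, "y": 0, "z": -0.05, "ax": 0, "ay": 0, "az": 0, "hand": 0}
    - {"x": 0, "y": 0, "z": -0.05, "ax": 0, "ay": 0, "az": 0, "hand": 0}
    - {"x": 0, "y": 0, "z": -0.05, "ax": 0, "ay": 0, "az": 0, "hand": 0}
    - {"x": 0, "y": 0, "z": 0, "ax": 0, "ay": 0, "az": 0, "hand": 0}
    - {"x": 0, "y": 0, "z": 0, "ax": 0, "ay": 0, "az": 0, "hand": 0}

```text
clock: 9.52
position: [0.6148, 0.2438, 0.1983]
tool_rot: [3.14, 0.006, -3.141]
force: [-0.5, -0.2, 0.0]
finger_gap: 1.001
grip_force: 0.0
```

Hub 1 is placed. Next is the right hub, which I'll measure from the wrist view by its silhouette: the column centre gives y, and the edge of the body's top at z = 0.093 gives x.

Emit:
play_rows:
  plan:
    - {"x": 0.0228, "y": -0.0629, "z": 0, "ax": 0, "ay": 0, "az": 0, "hand": 0}
    - {"x": 0.0228, "y": -0.0629, "z": 0, "ax": 0, "ay": 0, "az": 0, "hand": 0}
    - {"x": 0.0228, "y": -0.0629, "z": 0, "ax": 0, "ay": 0, "az": 0, "hand": 0}
    - {"x": 0.0228, "y": -0.0629, "z": 0, "ax": 0, "ay": 0, "az": 0, "hand": 0}
    - {"x": 0.0228, "y": -0.0629, "z": 0, "ax": 0, "ay": 0, "az": 0, "hand": 0}
    - {"x": 0.0228, "y": -0.0629, "z": 0, "ax": 0, "ay": 0, "az": 0, "hand": 0}
    - {"x": 0.0228, "y": -0.0629, "z": 0, "ax": 0, "ay": 0, "az": 0, "hand": 0}
    - {"x": 0.0228, "y": -0.0629, "z": 0, "ax": 0, "ay": 0, "az": 0, "hand": 0}
    - {"x": 0.0228, "y": -0.0629, "z": 0, "ax": 0, "ay": 0, "az": 0, "hand": 0}
    - {"x": 0.0228, "y": -0.0629, "z": 0, "ax": 0, "ay": 0, "az": 0, "hand": 0}
    - {"x": 0.0228, "y": -0.0629, "z": 0, "ax": 0, "ay": 0, "az": 0, "hand": 0}
    - {"x": 0.0228, "y": -0.0629, "z": 0, "ax": 0, "ay": 0, "az": 0, "hand": 0}

```text
clock: 10.52
position: [0.4473, -0.2107, 0.1929]
tool_rot: [3.14, -0.002, -3.141]
force: [0.6, 0.6, -1.1]
finger_gap: 1.0
grip_force: 0.0
```

Emit:
play_rows:
  plan:
    - {"x": 0, "y": 0, "z": -0.02, "ax": 0, "ay": 0, "az": 0, "hand": 0}
    - {"x": 0, "y": 0, "z": 0, "ax": 0, "ay": 0, "az": 0, "hand": 0}
    - {"x": 0, "y": 0, "z": 0, "ax": 0, "ay": 0, "az": 0, "hand": 0}

```text
clock: 10.77
position: [0.4491, -0.2094, 0.2062]
tool_rot: [3.141, -0.0, 3.141]
force: [0.3, -0.0, 0.3]
finger_gap: 0.994
grip_force: 0.0
```

```bash
cat > look.py <<'E'
from h import *
def shot(name):
    s=state();im=read_camera('wrist')[:,:,::-1].copy();cv2.imwrite(f'pics/{name}.png',im);np.save(name+'.npy',dict(s),allow_pickle=True)
    print(s['clock'],s['position'].round(4),s['tool_rot'].round(3));return s,im
def blobs(im,amin=250,sat=75):
    lo=cv2.inRange(cv2.cvtColor(im,cv2.COLOR_BGR2HSV),(0,0,0),(180,sat,255));lo=cv2.morphologyEx(lo,2,np.ones((3,3),np.uint8))
    return [c for c in cv2.findContours(lo,0,2)[0] if cv2.contourArea(c)>amin]
E
python3 - <<'E'
from look import *
s,im=shot('w5')
for c in blobs(im):
    x,y,w,h=cv2.boundingRect(c);print((x,y,w,h),cv2.contourArea(c))
    if y+h<260: print('  hub est', pix2w('wrist',[(x+w/2,y+h)],.093,s).round(4)-[.0185,0,0])
i=cv2.imread('pics/w3raw.png');s3=np.load('w3.npy',allow_pickle=True).item()
for c in blobs(i):
    x,y,w,h=cv2.boundingRect(c)
    if y+h<260: print(' check old', (x,y,w,h),pix2w('wrist',[(x+w/2,y+h)],.093,s3).round(4)-[.0185,0,0])
E
```

```text
10.7667 [ 0.4491 -0.2094  0.2062] [ 3.141 -0.     3.141]
(0, 324, 198, 76) 7038.0
(168, 261, 46, 57) 733.5
(439, 150, 65, 50) 2250.5
  hub est [[ 0.4373 -0.0809  0.093 ]]
(292, 146, 58, 65) 2897.5
  hub est [[ 0.4473 -0.2116  0.093 ]]
(156, 129, 59, 97) 4302.5
  hub est [[ 0.4613 -0.332   0.093 ]]
(504, 112, 26, 26) 502.5
  hub est [[ 0.384  -0.0492  0.093 ]]
(225, 44, 138, 40) 2935.0
  hub est [[ 0.3426 -0.2328  0.093 ]]
 check old (12, 147, 36, 35) [[0.4413 0.0893 0.093 ]]
 check old (296, 143, 58, 65) [[0.4648 0.3478 0.093 ]]
 check old (141, 100, 84, 101) [[0.4585 0.2235 0.093 ]]
 check old (0, 95, 20, 26) [[0.3892 0.0842 0.093 ]]
 check old (442, 59, 18, 27) [[0.3631 0.4481 0.093 ]]
 check old (245, 27, 82, 8) [[0.3263 0.3176 0.093 ]]
```

Emit:
play_rows:
  plan:
    - {"x": 0.0045, "y": -0.0035, "z": 0.045, "ax": 0, "ay": 0, "az": 0, "hand": 0}
    - {"x": 0, "y": 0, "z": 0.045, "ax": 0, "ay": 0, "az": 0, "hand": 0}
    - {"x": 0, "y": 0, "z": 0.045, "ax": 0, "ay": 0, "az": 0, "hand": 0}
    - {"x": 0, "y": 0, "z": 0.045, "ax": 0, "ay": 0, "az": 0, "hand": 0}
    - {"x": 0, "y": 0, "z": 0.045, "ax": 0, "ay": 0, "az": 0, "hand": 0}
    - {"x": 0, "y": 0, "z": 0.032, "ax": 0, "ay": 0, "az": 0, "hand": 0}
    - {"x": 0, "y": 0, "z": 0, "ax": 0, "ay": 0, "az": 0, "hand": 0.3}
    - {"x": 0, "y": 0, "z": 0, "ax": 0, "ay": 0, "az": 0, "hand": 0.5}
    - {"x": 0, "y": 0, "z": 0, "ax": 0, "ay": 0, "az": 0, "hand": 1}
    - {"x": 0, "y": 0, "z": 0, "ax": 0, "ay": 0, "az": 0, "hand": 1}
    - {"x": 0, "y": 0, "z": 0, "ax": 0, "ay": 0, "az": 0, "hand": 1}
    - {"x": 0, "y": 0, "z": 0, "ax": 0, "ay": 0, "az": 0, "hand": 1}

```text
clock: 11.82
position: [0.4482, -0.2122, 0.0548]
tool_rot: [-3.14, 0.004, -3.141]
force: [1.0, 2.8, 5.2]
finger_gap: 0.374
grip_force: 49.9
```

Emit:
play_rows:
  plan:
    - {"x": 0, "y": 0, "z": 0, "ax": 0, "ay": 0, "az": 0, "hand": 1}
    - {"x": 0, "y": 0, "z": 0, "ax": 0, "ay": 0, "az": 0, "hand": 1}

```text
clock: 11.98
position: [0.4482, -0.2123, 0.0549]
tool_rot: [-3.14, 0.004, -3.141]
force: [0.3, 1.7, 6.2]
finger_gap: 0.372
grip_force: 50.0
```

Emit:
play_rows:
  plan:
    - {"x": 0, "y": 0, "z": -0.02, "ax": 0, "ay": 0, "az": 0, "hand": 1}
    - {"x": 0, "y": 0, "z": -0.04, "ax": 0, "ay": 0, "az": 0, "hand": 1}
    - {"x": 0, "y": 0, "z": -0.05, "ax": 0, "ay": 0, "az": 0, "hand": 1}
    - {"x": 0, "y": 0, "z": -0.05, "ax": 0, "ay": 0, "az": 0, "hand": 1}
    - {"x": 0, "y": 0, "z": -0.05, "ax": 0, "ay": 0, "az": 0, "hand": 1}
    - {"x": 0, "y": 0, "z": -0.05, "ax": 0, "ay": 0, "az": 0, "hand": 1}
    - {"x": 0, "y": 0, "z": 0, "ax": 0, "ay": 0, "az": 0, "hand": 1}
    - {"x": 0, "y": 0, "z": 0, "ax": 0, "ay": 0, "az": 0, "hand": 1}

```text
clock: 12.65
position: [0.4472, -0.2125, 0.211]
tool_rot: [-3.139, 0.004, -3.141]
force: [-0.3, 0.5, -2.8]
finger_gap: 0.374
grip_force: 50.1
```

Emit:
play_rows:
  plan:
    - {"x": -0.0256, "y": 0.0565, "z": 0, "ax": 0, "ay": 0, "az": 0, "hand": 1}
    - {"x": -0.0256, "y": 0.0565, "z": 0, "ax": 0, "ay": 0, "az": 0, "hand": 1}
    - {"x": -0.0256, "y": 0.0565, "z": 0, "ax": 0, "ay": 0, "az": 0, "hand": 1}
    - {"x": -0.0256, "y": 0.0565, "z": 0, "ax": 0, "ay": 0, "az": 0, "hand": 1}
    - {"x": -0.0256, "y": 0.0565, "z": 0, "ax": 0, "ay": 0, "az": 0, "hand": 1}
    - {"x": -0.0256, "y": 0.0565, "z": 0, "ax": 0, "ay": 0, "az": 0, "hand": 1}
    - {"x": -0.0256, "y": 0.0565, "z": 0, "ax": 0, "ay": 0, "az": 0, "hand": 1}
    - {"x": -0.0256, "y": 0.0565, "z": 0, "ax": 0, "ay": 0, "az": 0, "hand": 1}
    - {"x": -0.0256, "y": 0.0565, "z": 0, "ax": 0, "ay": 0, "az": 0, "hand": 1}
    - {"x": -0.0256, "y": 0.0565, "z": 0, "ax": 0, "ay": 0, "az": 0, "hand": 1}
    - {"x": -0.0256, "y": 0.0565, "z": 0, "ax": 0, "ay": 0, "az": 0, "hand": 1}
    - {"x": 0, "y": 0, "z": 0, "ax": 0, "ay": 0, "az": 0, "hand": 1}

```text
clock: 13.65
position: [0.6149, 0.1665, 0.2046]
tool_rot: [3.139, -0.005, -3.136]
force: [-0.8, -1.2, -3.0]
finger_gap: 0.369
grip_force: 50.6
```

Emit:
play_rows:
  plan:
    - {"x": 0, "y": 0, "z": 0.04, "ax": 0, "ay": 0, "az": 0, "hand": 1}
    - {"x": 0, "y": 0, "z": 0.04, "ax": 0, "ay": 0, "az": 0, "hand": 1}
    - {"x": 0, "y": 0, "z": 0.02, "ax": 0, "ay": 0, "az": 0, "hand": 1}
    - {"x": 0, "y": 0, "z": 0, "ax": 0, "ay": 0, "az": 0, "hand": 1}
    - {"x": 0, "y": 0, "z": 0, "ax": 0, "ay": 0, "az": 0, "hand": 1}
    - {"x": 0, "y": 0, "z": 0, "ax": 0, "ay": 0, "az": 0, "hand": 1}

```text
clock: 14.15
position: [0.6156, 0.161, 0.1493]
tool_rot: [3.142, 0.001, -3.142]
force: [0.1, -0.8, -1.9]
finger_gap: 0.376
grip_force: 50.5
```

Emit:
play_rows:
  plan:
    - {"x": 0, "y": 0, "z": 0.04, "ax": 0, "ay": 0, "az": 0, "hand": 1}
    - {"x": 0, "y": 0, "z": 0.04, "ax": 0, "ay": 0, "az": 0, "hand": 1}
    - {"x": 0, "y": 0, "z": 0.03, "ax": 0, "ay": 0, "az": 0, "hand": 1}
    - {"x": 0, "y": 0, "z": 0.02, "ax": 0, "ay": 0, "az": 0, "hand": 1}
    - {"x": 0, "y": 0, "z": 0.01, "ax": 0, "ay": 0, "az": 0, "hand": 1}
    - {"x": 0, "y": 0, "z": 0.005, "ax": 0, "ay": 0, "az": 0, "hand": 1}
    - {"x": 0, "y": 0, "z": 0.002, "ax": 0, "ay": 0, "az": 0, "hand": 1}
    - {"x": 0, "y": 0, "z": 0, "ax": 0, "ay": 0, "az": 0, "hand": 1}
    - {"x": 0, "y": 0, "z": 0, "ax": 0, "ay": 0, "az": 0, "hand": 1}
    - {"x": 0, "y": 0, "z": 0, "ax": 0, "ay": 0, "az": 0, "hand": 1}

```text
clock: 14.98
position: [0.6162, 0.1614, 0.0617]
tool_rot: [3.141, 0.002, -3.141]
force: [-0.5, 0.6, -2.1]
finger_gap: 0.371
grip_force: 50.6
```

Emit:
play_rows:
  plan:
    - {"x": 0, "y": 0, "z": 0.002, "ax": 0, "ay": 0, "az": 0, "hand": 1}
    - {"x": 0, "y": 0, "z": 0, "ax": 0, "ay": 0, "az": 0, "hand": 1}
    - {"x": 0, "y": 0, "z": 0, "ax": 0, "ay": 0, "az": 0, "hand": 0.4}
    - {"x": 0, "y": 0, "z": 0, "ax": 0, "ay": 0, "az": 0, "hand": 0.2}
    - {"x": 0, "y": 0, "z": 0, "ax": 0, "ay": 0, "az": 0, "hand": 0.2}
    - {"x": 0, "y": 0, "z": 0, "ax": 0, "ay": 0, "az": 0, "hand": 0.2}
    - {"x": 0, "y": 0, "z": -0.03, "ax": 0, "ay": 0, "az": 0, "hand": 0.2}
    - {"x": 0, "y": 0, "z": -0.05, "ax": 0, "ay": 0, "az": 0, "hand": 0.2}
    - {"x": 0, "y": 0, "z": -0.055, "ax": 0, "ay": 0, "az": 0, "hand": 0}
    - {"x": 0, "y": 0, "z": -0.055, "ax": 0, "ay": 0, "az": 0, "hand": 0}
    - {"x": 0, "y": 0, "z": -0.05, "ax": 0, "ay": 0, "az": 0, "hand": 0}

```text
clock: 15.9
position: [0.6153, 0.1612, 0.205]
tool_rot: [3.142, 0.001, -3.141]
force: [0.9, 0.3, 0.7]
finger_gap: 0.995
grip_force: 0.0
```

Emit:
play_rows:
  plan:
    - {"x": 0.0367, "y": -0.0456, "z": 0, "ax": 0, "ay": 0, "az": 0, "hand": 0}
    - {"x": 0.0367, "y": -0.0456, "z": 0, "ax": 0, "ay": 0, "az": 0, "hand": 0}
    - {"x": 0.0367, "y": -0.0456, "z": 0, "ax": 0, "ay": 0, "az": 0, "hand": 0}
    - {"x": 0.0367, "y": -0.0456, "z": 0, "ax": 0, "ay": 0, "az": 0, "hand": 0}
    - {"x": 0.0367, "y": -0.0456, "z": 0, "ax": 0, "ay": 0, "az": 0, "hand": 0}
    - {"x": 0.0367, "y": -0.0456, "z": 0, "ax": 0, "ay": 0, "az": 0, "hand": 0}
    - {"x": 0.0367, "y": -0.0456, "z": 0, "ax": 0, "ay": 0, "az": 0, "hand": 0}
    - {"x": 0.0367, "y": -0.0456, "z": 0, "ax": 0, "ay": 0, "az": 0, "hand": 0}
    - {"x": 0, "y": 0, "z": 0, "ax": 0, "ay": 0, "az": 0, "hand": 0}
    - {"x": 0, "y": 0, "z": 0, "ax": 0, "ay": 0, "az": 0, "hand": 0}
    - {"x": 0, "y": 0, "z": 0, "ax": 0, "ay": 0, "az": 0, "hand": 0}

```text
clock: 16.82
position: [0.4394, -0.0576, 0.2033]
tool_rot: [3.141, 0.001, 3.141]
force: [-0.1, 0.7, -0.1]
finger_gap: 0.994
grip_force: 0.0
```

Run:
```python
from look import *
s,im=shot('w6')
for c in blobs(im):
    x,y,w,h=cv2.boundingRect(c);print((x,y,w,h),cv2.contourArea(c))
    if y+h<260: print('  shell est', pix2w('wrist',[(x+w/2,y+h)],.068,s).round(4)-[.020,0,0],'by base',pix2w('wrist',[(x+w/2,y)],0,s).round(4)+[.020,0,0])
t=read_camera('top')[:,:,::-1]
cv2.imwrite('pics/m5.png',np.vstack([cv2.resize(t[70:225,190:490],(780,403)),np.zeros((4,780,3),np.uint8),cv2.resize(im[60:260,165:485],(304,190),0) if 0 else cv2.copyMakeBorder(cv2.resize(im[80:260,200:450],(264,190)),0,0,0,516,0)]))
```

```text
16.8167 [ 0.4394 -0.0576  0.2033] [3.141e+00 1.000e-03 3.141e+00]
(481, 361, 159, 39) 3653.0
(68, 351, 101, 49) 2721.5
(595, 332, 42, 41) 449.0
(566, 296, 53, 46) 605.5
(517, 294, 48, 36) 397.5
(486, 294, 36, 26) 368.5
(298, 159, 43, 52) 1676.0
  shell est [[ 0.443  -0.0615  0.068 ]] by base [[ 0.444  -0.0622  0.    ]]
(13, 139, 71, 96) 4867.5
  shell est [[ 0.468  -0.3276  0.068 ]] by base [[ 0.421  -0.3623  0.    ]]
(524, 130, 71, 98) 3615.5
  shell est [[0.4602 0.171  0.068 ]] by base [[0.4114 0.2003 0.    ]]
(364, 120, 26, 26) 497.5
  shell est [[ 0.3823 -0.0101  0.068 ]] by base [[ 4.021e-01 -4.000e-04  0.000e+00]]
(78, 54, 138, 40) 2909.0
  shell est [[ 0.3375 -0.2101  0.068 ]] by base [[ 0.3354 -0.2392  0.    ]]
```

View pics/m5.png

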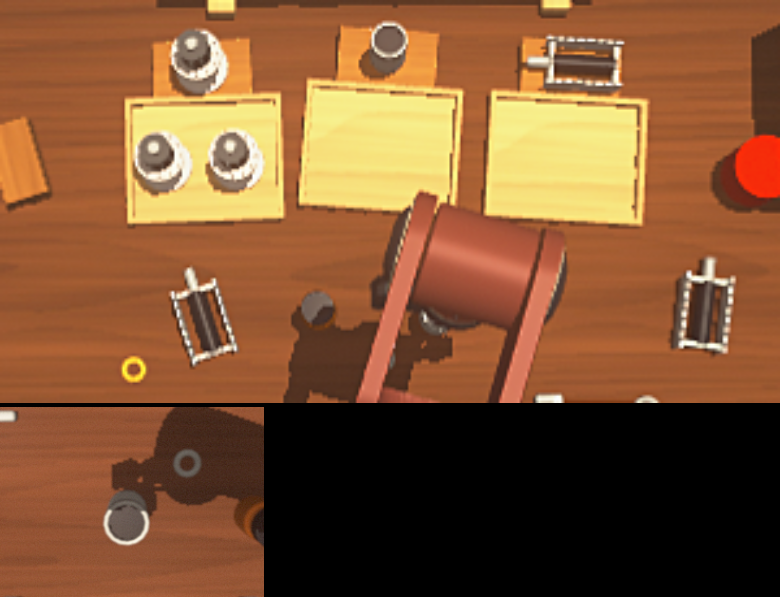

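Both hubs stand in their tray at crop (160,160) and (235,158), well inside the walls. The shell measures (0.4435,−0.062), and its top-edge and base checks agree within 1 mm. I'll grip it.

Emit:
play_rows:
  plan:
    - {"x": -0.0068, "y": -0.007, "z": 0.045, "ax": 0, "ay": 0, "az": 0, "hand": 0}
    - {"x": 0, "y": 0, "z": 0.045, "ax": 0, "ay": 0, "az": 0, "hand": 0}
    - {"x": 0, "y": 0, "z": 0.045, "ax": 0, "ay": 0, "az": 0, "hand": 0}
    - {"x": 0, "y": 0, "z": 0.045, "ax": 0, "ay": 0, "az": 0, "hand": 0}
    - {"x": 0, "y": 0, "z": 0.045, "ax": 0, "ay": 0, "az": 0, "hand": 0}
    - {"x": 0, "y": 0, "z": 0.045, "ax": 0, "ay": 0, "az": 0, "hand": 0}
    - {"x": 0, "y": 0, "z": 0.02, "ax": 0, "ay": 0, "az": 0, "hand": 0.2}
    - {"x": 0, "y": 0, "z": 0, "ax": 0, "ay": 0, "az": 0, "hand": 0.4}
    - {"x": 0, "y": 0, "z": 0, "ax": 0, "ay": 0, "az": 0, "hand": 1}
    - {"x": 0, "y": 0, "z": 0, "ax": 0, "ay": 0, "az": 0, "hand": 1}
    - {"x": 0, "y": 0, "z": 0, "ax": 0, "ay": 0, "az": 0, "hand": 1}
    - {"x": 0, "y": 0, "z": 0, "ax": 0, "ay": 0, "az": 0, "hand": 1}

```text
clock: 17.92
position: [0.4445, -0.062, 0.0306]
tool_rot: [-3.141, 0.003, -3.141]
force: [-0.1, 1.0, 1.5]
finger_gap: 0.441
grip_force: 50.5
```

Emit:
play_rows:
  plan:
    - {"x": 0, "y": 0, "z": 0, "ax": 0, "ay": 0, "az": 0, "hand": 1}

```text
clock: 18.0
position: [0.4446, -0.062, 0.0306]
tool_rot: [-3.141, 0.003, -3.141]
force: [0.9, 1.1, 2.7]
finger_gap: 0.444
grip_force: 50.5
```

Emit:
play_rows:
  plan:
    - {"x": 0, "y": 0, "z": -0.03, "ax": 0, "ay": 0, "az": 0, "hand": 1}
    - {"x": 0, "y": 0, "z": -0.05, "ax": 0, "ay": 0, "az": 0, "hand": 1}
    - {"x": 0, "y": 0, "z": -0.06, "ax": 0, "ay": 0, "az": 0, "hand": 1}
    - {"x": 0, "y": 0, "z": -0.06, "ax": 0, "ay": 0, "az": 0, "hand": 1}
    - {"x": -0.0502, "y": 0.018, "z": 0, "ax": 0, "ay": 0, "az": 0, "hand": 1}
    - {"x": -0.0502, "y": 0.018, "z": 0, "ax": 0, "ay": 0, "az": 0, "hand": 1}
    - {"x": -0.0502, "y": 0.018, "z": 0, "ax": 0, "ay": 0, "az": 0, "hand": 1}
    - {"x": -0.0502, "y": 0.018, "z": 0, "ax": 0, "ay": 0, "az": 0, "hand": 1}
    - {"x": -0.0502, "y": 0.018, "z": 0, "ax": 0, "ay": 0, "az": 0, "hand": 1}
    - {"x": -0.0502, "y": 0.018, "z": 0, "ax": 0, "ay": 0, "az": 0, "hand": 1}
    - {"x": 0, "y": 0, "z": 0, "ax": 0, "ay": 0, "az": 0, "hand": 1}
    - {"x": 0, "y": 0, "z": 0, "ax": 0, "ay": 0, "az": 0, "hand": 1}

```text
clock: 19.0
position: [0.6244, 0.0034, 0.1483]
tool_rot: [-3.142, -0.002, -3.14]
force: [-1.1, -1.0, -1.8]
finger_gap: 0.441
grip_force: 50.8
```

Emit:
play_rows:
  plan:
    - {"x": 0, "y": 0, "z": 0.045, "ax": 0, "ay": 0, "az": 0, "hand": 1}
    - {"x": 0, "y": 0, "z": 0.045, "ax": 0, "ay": 0, "az": 0, "hand": 1}
    - {"x": 0, "y": 0, "z": 0.045, "ax": 0, "ay": 0, "az": 0, "hand": 1}
    - {"x": 0, "y": 0, "z": 0.03, "ax": 0, "ay": 0, "az": 0, "hand": 1}
    - {"x": 0, "y": 0, "z": 0.01, "ax": 0, "ay": 0, "az": 0, "hand": 1}
    - {"x": 0, "y": 0, "z": 0.005, "ax": 0, "ay": 0, "az": 0, "hand": 1}
    - {"x": 0, "y": 0, "z": 0, "ax": 0, "ay": 0, "az": 0, "hand": 1}
    - {"x": 0, "y": 0, "z": 0, "ax": 0, "ay": 0, "az": 0, "hand": 1}
    - {"x": 0, "y": 0, "z": 0, "ax": 0, "ay": 0, "az": 0, "hand": 1}

```text
clock: 19.75
position: [0.6253, 0.0027, 0.0434]
tool_rot: [-3.141, 0.004, -3.141]
force: [0.6, 0.9, -0.9]
finger_gap: 0.439
grip_force: 50.8
```

Emit:
play_rows:
  plan:
    - {"x": 0, "y": 0, "z": 0.005, "ax": 0, "ay": 0, "az": 0, "hand": 1}
    - {"x": 0, "y": 0, "z": 0.004, "ax": 0, "ay": 0, "az": 0, "hand": 1}
    - {"x": 0, "y": 0, "z": 0.001, "ax": 0, "ay": 0, "az": 0, "hand": 1}
    - {"x": 0, "y": 0, "z": 0, "ax": 0, "ay": 0, "az": 0, "hand": 1}
    - {"x": 0, "y": 0, "z": 0, "ax": 0, "ay": 0, "az": 0, "hand": 1}

```text
clock: 20.17
position: [0.625, 0.003, 0.0366]
tool_rot: [-3.141, 0.002, -3.141]
force: [-1.7, 0.8, 5.7]
finger_gap: 0.442
grip_force: 51.5
```

Emit:
play_rows:
  plan:
    - {"x": 0, "y": 0, "z": 0, "ax": 0, "ay": 0, "az": 0, "hand": 0.4}
    - {"x": 0, "y": 0, "z": 0, "ax": 0, "ay": 0, "az": 0, "hand": 0.2}
    - {"x": 0, "y": 0, "z": 0, "ax": 0, "ay": 0, "az": 0, "hand": 0.2}
    - {"x": 0, "y": 0, "z": 0, "ax": 0, "ay": 0, "az": 0, "hand": 0.2}
    - {"x": 0, "y": 0, "z": -0.03, "ax": 0, "ay": 0, "az": 0, "hand": 0.2}
    - {"x": 0, "y": 0, "z": -0.05, "ax": 0, "ay": 0, "az": 0, "hand": 0.2}
    - {"x": 0, "y": 0, "z": -0.06, "ax": 0, "ay": 0, "az": 0, "hand": 0.2}
    - {"x": 0, "y": 0, "z": -0.06, "ax": 0, "ay": 0, "az": 0, "hand": 0}
    - {"x": 0, "y": 0, "z": -0.06, "ax": 0, "ay": 0, "az": 0, "hand": 0}
    - {"x": 0, "y": 0, "z": 0, "ax": 0, "ay": 0, "az": 0, "hand": 0}

```text
clock: 21.0
position: [0.6285, 0.0025, 0.2012]
tool_rot: [-3.14, 0.015, -3.141]
force: [1.2, 0.0, 1.1]
finger_gap: 1.0
grip_force: 0.0
```

Emit:
play_rows:
  plan:
    - {"x": 0.0282, "y": -0.0544, "z": 0, "ax": 0, "ay": 0, "az": 0, "hand": 0}
    - {"x": 0.0282, "y": -0.0544, "z": 0, "ax": 0, "ay": 0, "az": 0, "hand": 0}
    - {"x": 0.0282, "y": -0.0544, "z": 0, "ax": 0, "ay": 0, "az": 0, "hand": 0}
    - {"x": 0.0282, "y": -0.0544, "z": 0, "ax": 0, "ay": 0, "az": 0, "hand": 0}
    - {"x": 0.0282, "y": -0.0544, "z": 0, "ax": 0, "ay": 0, "az": 0, "hand": 0}
    - {"x": 0.0282, "y": -0.0544, "z": 0, "ax": 0, "ay": 0, "az": 0, "hand": 0}
    - {"x": 0.0282, "y": -0.0544, "z": 0, "ax": 0, "ay": 0, "az": 0, "hand": 0}
    - {"x": 0.0282, "y": -0.0544, "z": 0, "ax": 0, "ay": 0, "az": 0, "hand": 0}
    - {"x": 0.0282, "y": -0.0544, "z": 0, "ax": 0, "ay": 0, "az": 0, "hand": 0}
    - {"x": 0.0282, "y": -0.0544, "z": 0, "ax": 0, "ay": 0, "az": 0, "hand": 0}
    - {"x": 0.0282, "y": -0.0544, "z": 0, "ax": 0, "ay": 0, "az": 0, "hand": 0}
    - {"x": 0, "y": 0, "z": 0, "ax": 0, "ay": 0, "az": 0, "hand": 0}

```text
clock: 22.0
position: [0.435, -0.3609, 0.1907]
tool_rot: [-3.139, -0.002, 3.136]
force: [0.2, 0.3, 0.4]
finger_gap: 1.005
grip_force: 0.0
```

Emit:
play_rows:
  plan:
    - {"x": 0, "y": 0, "z": 0, "ax": 0, "ay": 0, "az": 0, "hand": 0}
    - {"x": 0, "y": 0, "z": 0, "ax": 0, "ay": 0, "az": 0, "hand": 0}

```text
clock: 22.17
position: [0.4379, -0.3558, 0.1906]
tool_rot: [3.141, -0.0, 3.141]
force: [0.3, 0.4, -1.1]
finger_gap: 1.0
grip_force: 0.0
```

Run:
```python
from look import *
s,im=shot('w7')
for c in blobs(im):
    x,y,w,h=cv2.boundingRect(c)
    if y+h<265 and cv2.contourArea(c)>1500:
        r=cv2.minAreaRect(c);W=pix2w('wrist',cv2.boxPoints(r),.024,s);print((x,y,w,h),cv2.contourArea(c),W.round(4).tolist())
cv2.imwrite('pics/m6.png',cv2.resize(im[90:250,220:420],None,fx=3.7,fy=3.7,interpolation=2))
```

```text
22.1667 [ 0.4379 -0.3558  0.1906] [ 3.141 -0.     3.141]
(291, 140, 62, 101) 1697.0 [[0.4993, -0.3952, 0.024], [0.3979, -0.3777, 0.024], [0.4056, -0.3264, 0.024], [0.5084, -0.3396, 0.024]]
(370, 54, 143, 42) 3114.0 [[0.3201, -0.3131, 0.024], [0.3189, -0.1812, 0.024], [0.3553, -0.1759, 0.024], [0.3562, -0.3118, 0.024]]
```

View pics/m6.png

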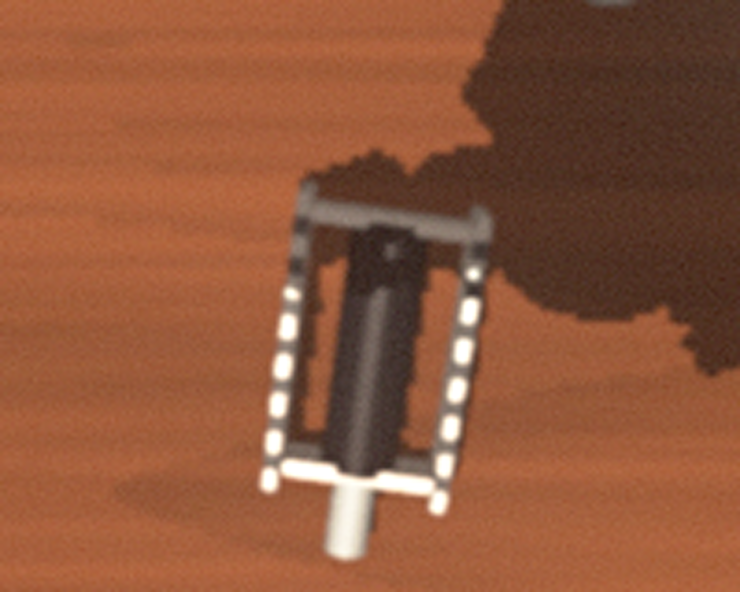

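The crop shows the right pedal with frame corners (308,188), (482,215), (440,508), (270,486) and its spindle tip at (345,555). I'll turn those into a pose.

Run:
```python
from h import *
s=np.load('w7.npy',allow_pickle=True).item()
w=pix2w('wrist',np.array([(270,486),(440,508),(482,215),(308,188)])/3.7+[220,90],.028,s)
x=(w[0]+w[1]-w[2]-w[3])/2;y=(w[1]+w[2]-w[0]-w[3])/2
print(w.mean(0).round(4),np.linalg.norm(x),np.linalg.norm(y),np.arctan2(x[1],x[0]),np.arctan2(-y[0],y[1]))
print('tip',pix2w('wrist',np.array([(348,552)])/3.7+[220,90],.014,s))
```

```text
[ 0.4433 -0.3581  0.028 ] 0.08289162546191259 0.047195261504848283 -0.13262655548166552 -0.14387511709228573
tip [[ 0.50666642 -0.36612948  0.014     ]]
```

Emit:
play_rows:
  plan:
    - {"x": -0.0093, "y": -0.0037, "z": 0, "ax": 0, "ay": 0, "az": 0.0215, "hand": 0}
    - {"x": 0, "y": 0, "z": 0, "ax": 0, "ay": 0, "az": 0.0215, "hand": 0}
    - {"x": 0, "y": 0, "z": 0.045, "ax": 0, "ay": 0, "az": 0, "hand": 0}
    - {"x": 0, "y": 0, "z": 0.045, "ax": 0, "ay": 0, "az": 0, "hand": 0}
    - {"x": 0, "y": 0, "z": 0.045, "ax": 0, "ay": 0, "az": 0, "hand": 0}
    - {"x": 0, "y": 0, "z": 0.045, "ax": 0, "ay": 0, "az": 0, "hand": 0}
    - {"x": 0, "y": 0, "z": 0.045, "ax": 0, "ay": 0, "az": 0, "hand": 0}
    - {"x": 0, "y": 0, "z": 0.035, "ax": 0, "ay": 0, "az": 0, "hand": 0}
    - {"x": 0, "y": 0, "z": 0.02, "ax": 0, "ay": 0, "az": 0, "hand": 0}
    - {"x": 0, "y": 0, "z": 0, "ax": 0, "ay": 0, "az": 0, "hand": 0}

```text
clock: 23.05
position: [0.4424, -0.3553, 0.0196]
tool_rot: [3.138, -0.005, 3.009]
force: [-1.0, 0.0, 0.3]
finger_gap: 1.003
grip_force: 0.0
```

Emit:
play_rows:
  plan:
    - {"x": 0, "y": 0, "z": 0, "ax": 0, "ay": 0, "az": 0, "hand": 0.2}
    - {"x": 0, "y": 0, "z": 0, "ax": 0, "ay": 0, "az": 0, "hand": 0.3}
    - {"x": 0, "y": 0, "z": 0, "ax": 0, "ay": 0, "az": 0, "hand": 0.45}
    - {"x": 0, "y": 0, "z": 0, "ax": 0, "ay": 0, "az": 0, "hand": 0.5}
    - {"x": 0, "y": 0, "z": 0, "ax": 0, "ay": 0, "az": 0, "hand": 0.5}

```text
clock: 23.47
position: [0.4442, -0.359, 0.0245]
tool_rot: [-3.14, 0.002, 3.007]
force: [-0.1, 0.4, 0.1]
finger_gap: 0.502
grip_force: 0.0
```

Emit:
play_rows:
  plan:
    - {"x": 0, "y": 0, "z": 0, "ax": 0, "ay": 0, "az": 0, "hand": 0}
    - {"x": 0, "y": 0, "z": 0, "ax": 0, "ay": 0, "az": 0, "hand": 0}
    - {"x": 0, "y": 0, "z": 0, "ax": 0, "ay": 0, "az": 0, "hand": 0}
    - {"x": 0, "y": 0, "z": 0, "ax": 0, "ay": 0, "az": 0, "hand": 0}
    - {"x": 0, "y": 0, "z": 0.012, "ax": 0, "ay": 0, "az": 0, "hand": 0}
    - {"x": 0, "y": 0, "z": 0.012, "ax": 0, "ay": 0, "az": 0, "hand": 0}
    - {"x": 0, "y": 0, "z": 0.01, "ax": 0, "ay": 0, "az": 0, "hand": 0}
    - {"x": 0, "y": 0, "z": 0, "ax": 0, "ay": 0, "az": 0, "hand": 0}
    - {"x": 0, "y": 0, "z": 0, "ax": 0, "ay": 0, "az": 0, "hand": 0}

```text
clock: 24.22
position: [0.443, -0.3577, 0.0015]
tool_rot: [3.14, -0.002, 3.007]
force: [0.7, -0.2, -0.3]
finger_gap: 0.997
grip_force: 0.0
```

Emit:
play_rows:
  plan:
    - {"x": 0, "y": 0, "z": 0, "ax": 0, "ay": 0, "az": 0, "hand": 0.2}
    - {"x": 0, "y": 0, "z": 0, "ax": 0, "ay": 0, "az": 0, "hand": 0.3}
    - {"x": 0, "y": 0, "z": 0, "ax": 0, "ay": 0, "az": 0, "hand": 0.45}
    - {"x": 0, "y": 0, "z": 0, "ax": 0, "ay": 0, "az": 0, "hand": 0.5}
    - {"x": 0, "y": 0, "z": 0, "ax": 0, "ay": 0, "az": 0, "hand": 0.5}
    - {"x": 0, "y": 0, "z": 0, "ax": 0, "ay": 0, "az": 0, "hand": 0.5}

```text
clock: 24.72
position: [0.444, -0.3587, 0.0034]
tool_rot: [-3.141, 0.001, 3.007]
force: [-0.1, 1.5, 2.8]
finger_gap: 0.501
grip_force: 1.3
```

Emit:
play_rows:
  plan:
    - {"x": 0, "y": 0, "z": -0.012, "ax": 0, "ay": 0, "az": 0, "hand": 0.3}
    - {"x": 0, "y": 0, "z": 0, "ax": 0, "ay": 0, "az": 0, "hand": 0}
    - {"x": 0, "y": 0, "z": 0, "ax": 0, "ay": 0, "az": 0, "hand": 0}
    - {"x": 0, "y": 0, "z": 0, "ax": 0, "ay": 0, "az": 0, "hand": 0}
    - {"x": 0, "y": 0, "z": 0, "ax": 0, "ay": 0, "az": 0, "hand": 0}
    - {"x": 0, "y": 0, "z": 0.012, "ax": 0, "ay": 0, "az": 0, "hand": 0}
    - {"x": 0, "y": 0, "z": 0.01, "ax": 0, "ay": 0, "az": 0, "hand": 0}
    - {"x": 0, "y": 0, "z": 0.01, "ax": 0, "ay": 0, "az": 0, "hand": 0}
    - {"x": 0, "y": 0, "z": 0, "ax": 0, "ay": 0, "az": 0, "hand": 0}
    - {"x": 0, "y": 0, "z": 0, "ax": 0, "ay": 0, "az": 0, "hand": 0}

```text
clock: 25.55
position: [0.4429, -0.3577, -0.0105]
tool_rot: [3.14, -0.002, 3.007]
force: [-0.7, 1.1, 0.0]
finger_gap: 0.998
grip_force: 0.0
```

Emit:
play_rows:
  plan:
    - {"x": 0, "y": 0, "z": 0, "ax": 0, "ay": 0, "az": 0, "hand": 0.2}
    - {"x": 0, "y": 0, "z": 0, "ax": 0, "ay": 0, "az": 0, "hand": 0.3}
    - {"x": 0, "y": 0, "z": 0, "ax": 0, "ay": 0, "az": 0, "hand": 0.45}
    - {"x": 0, "y": 0, "z": 0, "ax": 0, "ay": 0, "az": 0, "hand": 0.5}
    - {"x": 0, "y": 0, "z": 0, "ax": 0, "ay": 0, "az": 0, "hand": 0.5}
    - {"x": 0, "y": 0, "z": 0, "ax": 0, "ay": 0, "az": 0, "hand": 0.5}

```text
clock: 26.05
position: [0.4441, -0.3588, -0.0085]
tool_rot: [-3.141, 0.001, 3.007]
force: [0.5, -0.3, 2.9]
finger_gap: 0.592
grip_force: 53.3
```

It's gripped at 52 mm, with the fingertips about 2 cm above where the reading puts them. I'll lift and check the pedal tray's position in wrist view w5.

Emit:
play_rows:
  plan:
    - {"x": 0, "y": 0, "z": -0.01, "ax": 0, "ay": 0, "az": 0, "hand": 1}
    - {"x": 0, "y": 0, "z": -0.03, "ax": 0, "ay": 0, "az": 0, "hand": 1}
    - {"x": 0, "y": 0, "z": -0.05, "ax": 0, "ay": 0, "az": 0, "hand": 1}
    - {"x": 0, "y": 0, "z": -0.06, "ax": 0, "ay": 0, "az": 0, "hand": 1}
    - {"x": 0, "y": 0, "z": -0.06, "ax": 0, "ay": 0, "az": 0, "hand": 1}
    - {"x": 0, "y": 0, "z": 0, "ax": 0, "ay": 0, "az": -0.0207, "hand": 1}
    - {"x": 0, "y": 0, "z": 0, "ax": 0, "ay": 0, "az": 0, "hand": 1}
    - {"x": 0, "y": 0, "z": 0, "ax": 0, "ay": 0, "az": 0, "hand": 1}

```text
clock: 26.72
position: [0.4429, -0.3576, 0.1159]
tool_rot: [3.14, -0.001, 3.071]
force: [0.1, 0.3, -2.6]
finger_gap: 0.591
grip_force: 52.8
```

Run:
```python
from h import *
im=cv2.imread('pics/w5.png');s=np.load('w5.npy',allow_pickle=True).item()
y=cv2.inRange(cv2.cvtColor(im,cv2.COLOR_BGR2HSV),(15,60,150),(35,255,255))
y=cv2.morphologyEx(y,3,np.ones((5,5),np.uint8));y=cv2.morphologyEx(y,2,np.ones((5,5),np.uint8))
for c in cv2.findContours(y,0,2)[0]:
    if cv2.contourArea(c)<3000: continue
    p=c[:,0,:];print('bbox',cv2.boundingRect(c))
    for d in ((-1,-1),(1,-1),(-1,1),(1,1)):
        q=p[np.argmax(p@d)];print(d,q,pix2w('wrist',[q],.018,s)[0].round(4))
```

```text
bbox (452, 267, 123, 62)
(-1, -1) [452 267] [ 0.5577 -0.0589  0.018 ]
(1, -1) [574 276] [0.5705 0.0902 0.018 ]
(-1, 1) [452 271] [ 0.5629 -0.0584  0.018 ]
(1, 1) [562 317] [0.6272 0.0874 0.018 ]
bbox (571, 262, 69, 88)
(-1, -1) [582 263] [0.5535 0.0962 0.018 ]
(1, -1) [639 262] [0.5528 0.1668 0.018 ]
(-1, 1) [571 318] [0.6288 0.0994 0.018 ]
(1, 1) [639 347] [0.6747 0.2017 0.018 ]
bbox (252, 257, 152, 104)
(-1, -1) [253 257] [ 0.5448 -0.2907  0.018 ]
(1, -1) [403 266] [ 0.5562 -0.1166  0.018 ]
(-1, 1) [252 357] [ 0.6846 -0.3006  0.018 ]
(1, 1) [389 360] [ 0.6892 -0.1252  0.018 ]
```

Emit:
play_rows:
  plan:
    - {"x": -0.043, "y": 0.0338, "z": 0, "ax": 0, "ay": 0, "az": 0, "hand": 1}
    - {"x": -0.043, "y": 0.0338, "z": 0, "ax": 0, "ay": 0, "az": 0, "hand": 1}
    - {"x": -0.043, "y": 0.0338, "z": 0, "ax": 0, "ay": 0, "az": 0, "hand": 1}
    - {"x": -0.043, "y": 0.0338, "z": 0, "ax": 0, "ay": 0, "az": 0, "hand": 1}
    - {"x": -0.043, "y": 0.0338, "z": 0, "ax": 0, "ay": 0, "az": 0, "hand": 1}
    - {"x": -0.043, "y": 0.0338, "z": 0, "ax": 0, "ay": 0, "az": 0, "hand": 1}
    - {"x": 0, "y": 0, "z": 0.05, "ax": 0, "ay": 0, "az": 0, "hand": 1}
    - {"x": 0, "y": 0, "z": 0.05, "ax": 0, "ay": 0, "az": 0, "hand": 1}
    - {"x": 0, "y": 0, "z": 0.02, "ax": 0, "ay": 0, "az": 0, "hand": 1}
    - {"x": 0, "y": 0, "z": 0, "ax": 0, "ay": 0, "az": 0, "hand": 1}
    - {"x": 0, "y": 0, "z": 0, "ax": 0, "ay": 0, "az": 0, "hand": 1}
    - {"x": 0, "y": 0, "z": 0, "ax": 0, "ay": 0, "az": 0, "hand": 1}

```text
clock: 27.72
position: [0.6068, -0.2484, 0.0457]
tool_rot: [-3.141, 0.001, 3.071]
force: [0.6, 0.4, -0.8]
finger_gap: 0.595
grip_force: 52.8
```

Run:
```python
from look import *
s,im=shot('w8')
cv2.imwrite('pics/m7.png',im[80:330,160:520])
```

```text
27.7167 [ 0.6068 -0.2484  0.0457] [-3.141e+00  1.000e-03  3.071e+00]
```

View pics/m7.png

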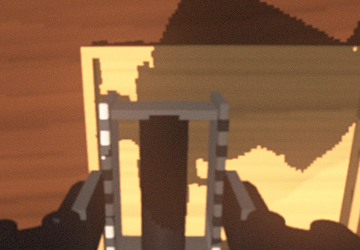

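The pedal hangs square over the tray, its near edge at crop row 105 just inside the tray's near wall at row 47. I'll shift 3 mm inward and lower it.

Emit:
play_rows:
  plan:
    - {"x": 0, "y": 0.005, "z": 0.03, "ax": 0, "ay": 0, "az": 0, "hand": 1}
    - {"x": 0, "y": 0, "z": 0.025, "ax": 0, "ay": 0, "az": 0, "hand": 1}
    - {"x": 0, "y": 0, "z": 0.012, "ax": 0, "ay": 0, "az": 0, "hand": 1}
    - {"x": 0, "y": 0, "z": 0.006, "ax": 0, "ay": 0, "az": 0, "hand": 1}
    - {"x": 0, "y": 0, "z": 0.002, "ax": 0, "ay": 0, "az": 0, "hand": 1}
    - {"x": 0, "y": 0, "z": 0, "ax": 0, "ay": 0, "az": 0, "hand": 1}
    - {"x": 0, "y": 0, "z": 0, "ax": 0, "ay": 0, "az": 0, "hand": 1}
    - {"x": 0, "y": 0, "z": 0, "ax": 0, "ay": 0, "az": 0, "hand": 1}

```text
clock: 28.43
position: [0.6073, -0.2451, 0.0007]
tool_rot: [-3.141, 0.001, 3.072]
force: [-1.4, -0.3, -1.5]
finger_gap: 0.591
grip_force: 52.8
```

Emit:
play_rows:
  plan:
    - {"x": 0, "y": 0, "z": 0.003, "ax": 0, "ay": 0, "az": 0, "hand": 1}
    - {"x": 0, "y": 0, "z": 0.0015, "ax": 0, "ay": 0, "az": 0, "hand": 1}
    - {"x": 0, "y": 0, "z": 0, "ax": 0, "ay": 0, "az": 0, "hand": 1}
    - {"x": 0, "y": 0, "z": 0, "ax": 0, "ay": 0, "az": 0, "hand": 1}

```text
clock: 28.77
position: [0.6071, -0.2449, -0.0025]
tool_rot: [-3.141, 0.001, 3.072]
force: [-0.3, -0.8, -0.2]
finger_gap: 0.59
grip_force: 53.0
```

Emit:
play_rows:
  plan:
    - {"x": 0, "y": 0, "z": 0, "ax": 0, "ay": 0, "az": 0, "hand": 0.35}
    - {"x": 0, "y": 0, "z": 0, "ax": 0, "ay": 0, "az": 0, "hand": 0.3}
    - {"x": 0, "y": 0, "z": 0, "ax": 0, "ay": 0, "az": 0, "hand": 0.3}
    - {"x": 0, "y": 0, "z": 0, "ax": 0, "ay": 0, "az": 0, "hand": 0.3}
    - {"x": 0, "y": 0, "z": -0.01, "ax": 0, "ay": 0, "az": 0, "hand": 0.3}
    - {"x": 0, "y": 0, "z": -0.03, "ax": 0, "ay": 0, "az": 0, "hand": 0.3}
    - {"x": 0, "y": 0, "z": -0.06, "ax": 0, "ay": 0, "az": 0, "hand": 0}
    - {"x": 0, "y": 0, "z": -0.06, "ax": 0, "ay": 0, "az": 0, "hand": 0}
    - {"x": 0, "y": 0, "z": -0.06, "ax": 0, "ay": 0, "az": 0, "hand": 0}
    - {"x": 0, "y": 0, "z": -0.06, "ax": 0, "ay": 0, "az": 0, "hand": 0}
    - {"x": 0, "y": 0, "z": -0.04, "ax": 0, "ay": 0, "az": 0, "hand": 0}
    - {"x": 0, "y": 0, "z": 0, "ax": 0, "ay": 0, "az": 0, "hand": 0}

```text
clock: 29.77
position: [0.6101, -0.2466, 0.1984]
tool_rot: [-3.136, 0.012, 3.072]
force: [0.5, -0.9, 0.7]
finger_gap: 0.996
grip_force: 0.0
```

Emit:
play_rows:
  plan:
    - {"x": 0.0281, "y": 0.0601, "z": 0, "ax": 0, "ay": 0, "az": 0, "hand": 0}
    - {"x": 0.0281, "y": 0.0601, "z": 0, "ax": 0, "ay": 0, "az": 0, "hand": 0}
    - {"x": 0.0281, "y": 0.0601, "z": 0, "ax": 0, "ay": 0, "az": 0, "hand": 0}
    - {"x": 0.0281, "y": 0.0601, "z": 0, "ax": 0, "ay": 0, "az": 0, "hand": 0}
    - {"x": 0.0281, "y": 0.0601, "z": 0, "ax": 0, "ay": 0, "az": 0, "hand": 0}
    - {"x": 0.0281, "y": 0.0601, "z": 0, "ax": 0, "ay": 0, "az": 0, "hand": 0}
    - {"x": 0.0281, "y": 0.0601, "z": 0, "ax": 0, "ay": 0, "az": 0, "hand": 0}
    - {"x": 0.0281, "y": 0.0601, "z": 0, "ax": 0, "ay": 0, "az": 0, "hand": 0}
    - {"x": 0.0281, "y": 0.0601, "z": 0, "ax": 0, "ay": 0, "az": 0, "hand": 0}
    - {"x": 0.0281, "y": 0.0601, "z": 0, "ax": 0, "ay": 0, "az": 0, "hand": 0}
    - {"x": 0.0281, "y": 0.0601, "z": 0, "ax": 0, "ay": 0, "az": 0, "hand": 0}
    - {"x": 0.0281, "y": 0.0601, "z": 0, "ax": 0, "ay": 0, "az": 0, "hand": 0}

```text
clock: 30.77
position: [0.4336, 0.2025, 0.1888]
tool_rot: [3.142, 0.0, 3.072]
force: [0.6, -0.4, -0.6]
finger_gap: 1.001
grip_force: 0.0
```

Emit:
play_rows:
  plan:
    - {"x": 0, "y": 0, "z": 0, "ax": 0, "ay": 0, "az": -0.0315, "hand": 0}
    - {"x": 0, "y": 0, "z": 0, "ax": 0, "ay": 0, "az": -0.0315, "hand": 0}
    - {"x": 0, "y": 0, "z": 0, "ax": 0, "ay": 0, "az": -0.0315, "hand": 0}
    - {"x": 0, "y": 0, "z": 0, "ax": 0, "ay": 0, "az": -0.0315, "hand": 0}
    - {"x": 0, "y": 0, "z": 0, "ax": 0, "ay": 0, "az": 0, "hand": 0}
    - {"x": 0, "y": 0, "z": 0, "ax": 0, "ay": 0, "az": 0, "hand": 0}
    - {"x": 0, "y": 0, "z": 0, "ax": 0, "ay": 0, "az": 0, "hand": 0}

```text
clock: 31.35
position: [0.4348, 0.2009, 0.1888]
tool_rot: [3.142, -0.0, -2.818]
force: [0.9, -1.1, -0.6]
finger_gap: 1.001
grip_force: 0.0
```

Run:
```python
from look import *
s,im=shot('w9')
t=read_camera('top')[:,:,::-1]
cv2.imwrite('pics/m8.png',np.vstack([cv2.resize(im[90:250,230:410],None,fx=2.5,fy=2.5,interpolation=2),cv2.resize(t[85:165,365:455],(450,400-10)) if 0 else cv2.resize(t[95:165,365:455],(450,195))[:, :]]))
```

```text
31.35 [0.4348 0.2009 0.1888] [ 3.142 -0.    -2.818]
```

View pics/m8.png

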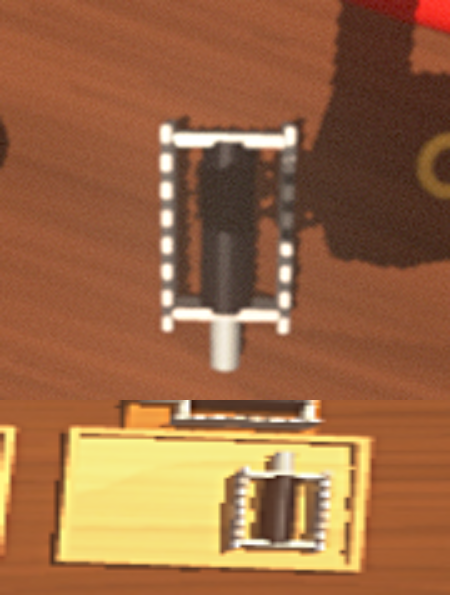

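The right pedal lies flat inside its tray, and the left pedal is lined up with the tool. Its corners in the crop are (166,128), (291,128), (285,330) and (167,328).

Run:
```python
from h import *
s=np.load('w9.npy',allow_pickle=True).item()
w=pix2w('wrist',np.array([(167,328),(285,330),(291,128),(166,128)])/2.5+[230,90],.028,s)
x=(w[0]+w[1]-w[2]-w[3])/2;y=(w[1]+w[2]-w[0]-w[3])/2
c=w.mean(0);print(c.round(4),np.linalg.norm(x),np.linalg.norm(y),np.arctan2(x[1],x[0]),np.arctan2(-y[0],y[1]))
R=Ro.from_euler('xyz',s['tool_rot']).as_matrix();print('tool shift units',(R.T@(c-s['position'])/.6).round(4))
```

```text
[0.4374 0.1986 0.028 ] 0.08184082758544786 0.048413550690754384 0.3105830958351609 0.31550279900173905
tool shift units [-0.003  -0.0049  0.268 ]
```

Emit:
play_rows:
  plan:
    - {"x": -0.003, "y": -0.005, "z": 0.045, "ax": 0, "ay": 0, "az": 0, "hand": 0}
    - {"x": 0, "y": 0, "z": 0.045, "ax": 0, "ay": 0, "az": 0, "hand": 0}
    - {"x": 0, "y": 0, "z": 0.045, "ax": 0, "ay": 0, "az": 0, "hand": 0}
    - {"x": 0, "y": 0, "z": 0.045, "ax": 0, "ay": 0, "az": 0, "hand": 0}
    - {"x": 0, "y": 0, "z": 0.045, "ax": 0, "ay": 0, "az": 0, "hand": 0}
    - {"x": 0, "y": 0, "z": 0.045, "ax": 0, "ay": 0, "az": 0, "hand": 0}
    - {"x": 0, "y": 0, "z": 0.03, "ax": 0, "ay": 0, "az": 0, "hand": 0}
    - {"x": 0, "y": 0, "z": 0.02, "ax": 0, "ay": 0, "az": 0, "hand": 0}
    - {"x": 0, "y": 0, "z": 0.012, "ax": 0, "ay": 0, "az": 0, "hand": 0}
    - {"x": 0, "y": 0, "z": 0, "ax": 0, "ay": 0, "az": 0, "hand": 0}
    - {"x": 0, "y": 0, "z": 0, "ax": 0, "ay": 0, "az": 0, "hand": 0}

```text
clock: 32.37
position: [0.4379, 0.1988, -0.0099]
tool_rot: [-3.142, 0.0, -2.816]
force: [-0.3, -0.1, 0.1]
finger_gap: 1.0
grip_force: 0.0
```

Emit:
play_rows:
  plan:
    - {"x": 0, "y": 0, "z": 0, "ax": 0, "ay": 0, "az": 0, "hand": 0.2}
    - {"x": 0, "y": 0, "z": 0, "ax": 0, "ay": 0, "az": 0, "hand": 0.3}
    - {"x": 0, "y": 0, "z": 0, "ax": 0, "ay": 0, "az": 0, "hand": 0.45}
    - {"x": 0, "y": 0, "z": 0, "ax": 0, "ay": 0, "az": 0, "hand": 0.5}
    - {"x": 0, "y": 0, "z": 0, "ax": 0, "ay": 0, "az": 0, "hand": 0.5}
    - {"x": 0, "y": 0, "z": 0, "ax": 0, "ay": 0, "az": 0, "hand": 1}

```text
clock: 32.87
position: [0.4389, 0.1992, -0.0086]
tool_rot: [-3.142, 0.003, -2.816]
force: [-1.2, 0.8, 6.2]
finger_gap: 0.593
grip_force: 53.0
```

Emit:
play_rows:
  plan:
    - {"x": 0, "y": 0, "z": -0.01, "ax": 0, "ay": 0, "az": 0, "hand": 1}
    - {"x": 0, "y": 0, "z": -0.03, "ax": 0, "ay": 0, "az": 0, "hand": 1}
    - {"x": 0, "y": 0, "z": -0.06, "ax": 0, "ay": 0, "az": 0, "hand": 1}
    - {"x": 0, "y": 0, "z": -0.06, "ax": 0, "ay": 0, "az": 0, "hand": 1}
    - {"x": 0, "y": 0, "z": -0.06, "ax": 0, "ay": 0, "az": 0, "hand": 1}
    - {"x": 0, "y": 0, "z": -0.06, "ax": 0, "ay": 0, "az": 0, "hand": 1}
    - {"x": 0, "y": 0, "z": 0, "ax": 0, "ay": 0, "az": 0.0315, "hand": 1}
    - {"x": 0, "y": 0, "z": 0, "ax": 0, "ay": 0, "az": 0.0315, "hand": 1}
    - {"x": 0, "y": 0, "z": 0, "ax": 0, "ay": 0, "az": 0.0315, "hand": 1}
    - {"x": 0, "y": 0, "z": 0, "ax": 0, "ay": 0, "az": 0.0315, "hand": 1}
    - {"x": 0, "y": 0, "z": 0, "ax": 0, "ay": 0, "az": 0, "hand": 1}

```text
clock: 33.78
position: [0.4368, 0.1985, 0.1572]
tool_rot: [-3.141, -0.001, 3.07]
force: [1.0, -0.0, -2.3]
finger_gap: 0.587
grip_force: 53.0
```

Emit:
play_rows:
  plan:
    - {"x": -0.0332, "y": -0.0588, "z": 0, "ax": 0, "ay": 0, "az": 0, "hand": 1}
    - {"x": -0.0332, "y": -0.0588, "z": 0, "ax": 0, "ay": 0, "az": 0, "hand": 1}
    - {"x": -0.0332, "y": -0.0588, "z": 0, "ax": 0, "ay": 0, "az": 0, "hand": 1}
    - {"x": -0.0332, "y": -0.0588, "z": 0, "ax": 0, "ay": 0, "az": 0, "hand": 1}
    - {"x": -0.0332, "y": -0.0588, "z": 0, "ax": 0, "ay": 0, "az": 0, "hand": 1}
    - {"x": -0.0332, "y": -0.0588, "z": 0, "ax": 0, "ay": 0, "az": 0, "hand": 1}
    - {"x": -0.0332, "y": -0.0588, "z": 0, "ax": 0, "ay": 0, "az": 0, "hand": 1}
    - {"x": -0.0332, "y": -0.0588, "z": 0, "ax": 0, "ay": 0, "az": 0, "hand": 1}
    - {"x": -0.0332, "y": -0.0588, "z": 0, "ax": 0, "ay": 0, "az": 0, "hand": 1}
    - {"x": -0.0332, "y": -0.0588, "z": 0, "ax": 0, "ay": 0, "az": 0, "hand": 1}
    - {"x": 0, "y": 0, "z": 0, "ax": 0, "ay": 0, "az": 0, "hand": 1}
    - {"x": 0, "y": 0, "z": 0, "ax": 0, "ay": 0, "az": 0, "hand": 1}

```text
clock: 34.78
position: [0.6115, -0.1688, 0.1566]
tool_rot: [3.141, -0.002, 3.071]
force: [-0.1, -0.2, -4.0]
finger_gap: 0.593
grip_force: 53.3
```

Emit:
play_rows:
  plan:
    - {"x": 0, "y": 0, "z": 0.05, "ax": 0, "ay": 0, "az": 0, "hand": 1}
    - {"x": 0, "y": 0, "z": 0.05, "ax": 0, "ay": 0, "az": 0, "hand": 1}
    - {"x": 0, "y": 0, "z": 0.05, "ax": 0, "ay": 0, "az": 0, "hand": 1}
    - {"x": 0, "y": 0, "z": 0.02, "ax": 0, "ay": 0, "az": 0, "hand": 1}
    - {"x": 0, "y": 0, "z": 0, "ax": 0, "ay": 0, "az": 0, "hand": 1}
    - {"x": 0, "y": 0, "z": 0, "ax": 0, "ay": 0, "az": 0, "hand": 1}
    - {"x": 0, "y": 0, "z": 0, "ax": 0, "ay": 0, "az": 0, "hand": 1}

```text
clock: 35.37
position: [0.6133, -0.1672, 0.0583]
tool_rot: [-3.141, 0.004, 3.073]
force: [0.9, -0.0, -2.0]
finger_gap: 0.597
grip_force: 53.4
```

Emit:
play_rows:
  plan:
    - {"x": 0, "y": 0, "z": 0.04, "ax": 0, "ay": 0, "az": 0, "hand": 1}
    - {"x": 0, "y": 0, "z": 0.025, "ax": 0, "ay": 0, "az": 0, "hand": 1}
    - {"x": 0, "y": 0, "z": 0.015, "ax": 0, "ay": 0, "az": 0, "hand": 1}
    - {"x": 0, "y": 0, "z": 0.008, "ax": 0, "ay": 0, "az": 0, "hand": 1}
    - {"x": 0, "y": 0, "z": 0.004, "ax": 0, "ay": 0, "az": 0, "hand": 1}
    - {"x": 0, "y": 0, "z": 0, "ax": 0, "ay": 0, "az": 0, "hand": 1}
    - {"x": 0, "y": 0, "z": 0, "ax": 0, "ay": 0, "az": 0, "hand": 1}
    - {"x": 0, "y": 0, "z": 0, "ax": 0, "ay": 0, "az": 0, "hand": 1}
    - {"x": 0, "y": 0, "z": 0, "ax": 0, "ay": 0, "az": 0, "hand": 1}

```text
clock: 36.12
position: [0.6125, -0.1673, 0.0015]
tool_rot: [-3.141, 0.001, 3.072]
force: [0.4, 0.4, -2.3]
finger_gap: 0.592
grip_force: 53.4
```

Emit:
play_rows:
  plan:
    - {"x": 0, "y": 0, "z": 0.004, "ax": 0, "ay": 0, "az": 0, "hand": 1}
    - {"x": 0, "y": 0, "z": 0.002, "ax": 0, "ay": 0, "az": 0, "hand": 1}
    - {"x": 0, "y": 0, "z": 0, "ax": 0, "ay": 0, "az": 0, "hand": 1}
    - {"x": 0, "y": 0, "z": 0, "ax": 0, "ay": 0, "az": 0, "hand": 1}

```text
clock: 36.45
position: [0.612, -0.1672, -0.0025]
tool_rot: [-3.141, 0.0, 3.072]
force: [-1.4, -0.1, 0.3]
finger_gap: 0.592
grip_force: 53.8
```

Emit:
play_rows:
  plan:
    - {"x": 0, "y": 0, "z": 0, "ax": 0, "ay": 0, "az": 0, "hand": 0.35}
    - {"x": 0, "y": 0, "z": 0, "ax": 0, "ay": 0, "az": 0, "hand": 0.3}
    - {"x": 0, "y": 0, "z": 0, "ax": 0, "ay": 0, "az": 0, "hand": 0.3}
    - {"x": 0, "y": 0, "z": 0, "ax": 0, "ay": 0, "az": 0, "hand": 0.3}
    - {"x": 0, "y": 0, "z": -0.01, "ax": 0, "ay": 0, "az": 0, "hand": 0.3}
    - {"x": 0, "y": 0, "z": -0.03, "ax": 0, "ay": 0, "az": 0, "hand": 0.3}
    - {"x": 0, "y": 0, "z": -0.06, "ax": 0, "ay": 0, "az": 0, "hand": 0}
    - {"x": 0, "y": 0, "z": -0.06, "ax": 0, "ay": 0, "az": 0, "hand": 0}
    - {"x": 0, "y": 0, "z": -0.06, "ax": 0, "ay": 0, "az": 0, "hand": 0}
    - {"x": 0, "y": 0, "z": -0.06, "ax": 0, "ay": 0, "az": 0, "hand": 0}
    - {"x": 0, "y": 0, "z": -0.06, "ax": 0, "ay": 0, "az": 0, "hand": 0}
    - {"x": 0, "y": 0, "z": 0, "ax": 0, "ay": 0, "az": 0, "hand": 0}

```text
clock: 37.45
position: [0.6161, -0.1687, 0.2123]
tool_rot: [-3.137, 0.016, 3.072]
force: [0.7, -0.9, 2.2]
finger_gap: 1.003
grip_force: 0.0
```

Emit:
play_rows:
  plan:
    - {"x": 0.04, "y": -0.04, "z": 0, "ax": 0, "ay": 0, "az": 0, "hand": 0}
    - {"x": 0.04, "y": -0.04, "z": 0, "ax": 0, "ay": 0, "az": 0, "hand": 0}
    - {"x": 0.04, "y": -0.04, "z": 0, "ax": 0, "ay": 0, "az": 0, "hand": 0}
    - {"x": 0.04, "y": -0.04, "z": 0, "ax": 0, "ay": 0, "az": 0, "hand": 0}
    - {"x": 0.04, "y": -0.04, "z": 0, "ax": 0, "ay": 0, "az": 0, "hand": 0}
    - {"x": 0.04, "y": -0.04, "z": 0, "ax": 0, "ay": 0, "az": 0, "hand": 0}
    - {"x": 0.04, "y": -0.04, "z": 0, "ax": 0, "ay": 0, "az": 0, "hand": 0}
    - {"x": 0, "y": 0, "z": 0, "ax": 0, "ay": 0, "az": 0, "hand": 0}
    - {"x": 0, "y": 0, "z": 0, "ax": 0, "ay": 0, "az": 0, "hand": 0}
    - {"x": 0, "y": 0, "z": 0, "ax": 0, "ay": 0, "az": 0, "hand": 0}

```text
clock: 38.28
position: [0.4327, -0.3228, 0.2013]
tool_rot: [3.142, 0.001, 3.072]
force: [1.0, 0.1, 0.2]
finger_gap: 1.003
grip_force: 0.0
```

Run:
```python
from h import *
t=read_camera('top')[:,:,::-1];sc=read_camera('scene')[:,:,::-1]
cv2.imwrite('pics/m9.png',np.vstack([cv2.resize(t[75:205,220:460],(600,325)),cv2.resize(sc[180:350,190:500],(492,270))[:, :].copy() if 0 else cv2.copyMakeBorder(cv2.resize(sc[180:350,190:500],(492,270)),0,0,0,108,0)]))
```

```text
(no output)
```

View pics/m9.png

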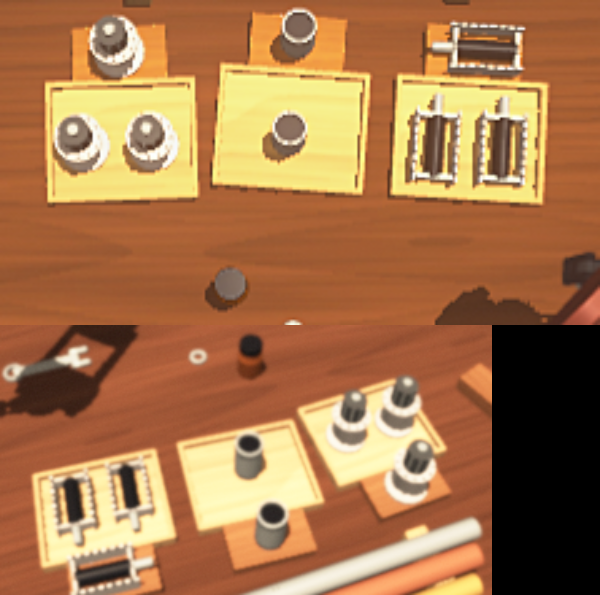

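Both views agree. The pedals lie flat inside their tray at (435,140) and (503,148), the hubs stand at (80,140) and (152,140), and the shell stands at (288,133). The jar is where it was and the arm is clear, so I'll hand in.

```bash
python3 -c "
from station import *
print(hand_in())"
```

```text
the job is handed in; nothing more can be done
None
```

I handed the job in at about 38 s with both pedals, both hubs and the shell set down upright in their matching trays and the grease jar left standing where it was; the hand-in returned no verdict, so this rests on the final top and scene pictures.

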